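# Set up the dip coater: index, clamp and hang the carriers

## Task

Get the dip coater ready: first turn the black index knob slowly clockwise until you feel the drag vanish and its red pin drop into the hidden notch, and leave it locked there; then use the long T-handled socket extension to tighten the brass nut at the bottom of the tower's deep bore, clockwise until it comes to its firm stop, and put the extension back standing upright in its yellow stand. Every substrate carrier on the bench must end up hanging freely astride the coater's bar, and the bottle, tape roll and tip box are to be left alone.

Things in the scene. Friction and masses are not known exactly. Their poses are not given: they have to be found in the camera images.
- coater: the dip coater, bolted down: grey base plate (96 mm in x, 520 in y, 15 thick), aluminium clamp tower at its +y end, white index head at its -y end, steel bar between them. Origin: centre of the base's underside; y along the bar from head to tower, z up. Tower and head are 90 mm square, centred at y = +200 and -200 mm, tops 145 mm above the bench
- bar_mid (a point): middle of the bar's centre line, 125 mm above the bench; axes as the coater's, y along the bar. The bar is 16 mm in diameter and free from y = -150 to +150 mm
- bore_mouth (a point): centre of the mouth of the tower's vertical bore, on the tower's top face, axes as the coater's. The bore is 50 mm in diameter and 115 mm deep with a flat floor 30 mm above the bench; the nut stands in the middle of the floor
- nut (a joint): how far the brass hex nut (27 mm across flats, 16 mm tall) has been turned clockwise seen from above, rad; starts between 0 and 0.6, firm stop at 3.0, tight beyond 2.85. It turns stiffly (0.3 N m) and does not rise or sink. At 0 two of its corners lie along the coater's x axis
- knob: the index knob on the head, turning about the vertical axis at y = -200 mm of the coater: a black disc 80 mm in diameter, top face 8 mm above this origin, with an upright bar grip 40 mm long (along x), 14 thick (y), its top 42 mm above the origin. Origin: on the axis at the disc's underside, 147 mm above the bench; x points to the red pin
- pin (a joint): how far the red spring pin (8 mm in diameter, in the knob's disc 31 mm from its axis) has sunk, m: 0 on its track, 0.006 in the notch, in beyond 0.0045. One hidden notch lies 0.7 to 2.8 rad clockwise (from above) of the start. The knob drags with about 0.25 N m until the pin drops; then the drag vanishes and soon the notch wall blocks further turning
- socket: the long socket extension, 180 mm, 380 g. Origin: centre of its lower end; z up the shaft, x along the T handle. Lower end: hex socket 29.5 mm across flats, 22 deep, 45 mm diameter outside, two corners of the hexagon along its x axis (10 degrees of play on the nut either way). Shaft 14 mm diameter. T handle: blue bar 80 x 16 x 16 mm centred 172 mm above the origin
- stand: the extension's yellow stand, fixed: open-topped square cup, 76 mm outside, walls 5 mm, 50 mm tall, floor 5 mm thick. Origin: centre of its underside, on the bench. Let go, the extension stands upright by itself on this floor, or on the bore's floor around the nut
- carrier1: substrate carrier with a green tab (may be absent): rigid aluminium saddle, an inverted U with a peaked roof, 122 mm tall, 220 g, standing on weighted feet (76 mm over them in y). Origin: centre of its underside; z up, x along the tab. Legs 64 mm tall, 64 along x, 48 mm clear between them in y. Tab on top to grip: 12 mm thick (y), 40 long (x), 85 to 122 mm up; gripped at 108 mm, fingertips clear the roof
- apex1 (a point): top of the inside of the green-tabbed carrier's roof, 80 mm above its feet, on its centre line (may be absent). The roof slopes down at 35 degrees to either side (y). Hung astride the bar, carrier x along the bar, the roof rests on the bar and this point is 10 mm above the bar's centre line
- carrier2: substrate carrier with an orange tab (may be absent): rigid aluminium saddle, an inverted U with a peaked roof, 122 mm tall, 220 g, standing on weighted feet (76 mm over them in y). Origin: centre of its underside; z up, x along the tab. Legs 64 mm tall, 64 along x, 48 mm clear between them in y. Tab on top to grip: 12 mm thick (y), 40 long (x), 85 to 122 mm up; gripped at 108 mm, fingertips clear the roof
- apex2 (a point): top of the inside of the orange-tabbed carrier's roof, 80 mm above its feet, on its centre line (may be absent). The roof slopes down at 35 degrees to either side (y). Hung astride the bar, carrier x along the bar, the roof rests on the bar and this point is 10 mm above the bar's centre line
- carrier3: substrate carrier with a blue tab (may be absent): rigid aluminium saddle, an inverted U with a peaked roof, 122 mm tall, 220 g, standing on weighted feet (76 mm over them in y). Origin: centre of its underside; z up, x along the tab. Legs 64 mm tall, 64 along x, 48 mm clear between them in y. Tab on top to grip: 12 mm thick (y), 40 long (x), 85 to 122 mm up; gripped at 108 mm, fingertips clear the roof
- apex3 (a point): top of the inside of the blue-tabbed carrier's roof, 80 mm above its feet, on its centre line (may be absent). The roof slopes down at 35 degrees to either side (y). Hung astride the bar, carrier x along the bar, the roof rests on the bar and this point is 10 mm above the bar's centre line
- carrier4: substrate carrier with a red tab (may be absent): rigid aluminium saddle, an inverted U with a peaked roof, 122 mm tall, 220 g, standing on weighted feet (76 mm over them in y). Origin: centre of its underside; z up, x along the tab. Legs 64 mm tall, 64 along x, 48 mm clear between them in y. Tab on top to grip: 12 mm thick (y), 40 long (x), 85 to 122 mm up; gripped at 108 mm, fingertips clear the roof
- apex4 (a point): top of the inside of the red-tabbed carrier's roof, 80 mm above its feet, on its centre line (may be absent). The roof slopes down at 35 degrees to either side (y). Hung astride the bar, carrier x along the bar, the roof rests on the bar and this point is 10 mm above the bar's centre line
- bottle: bystander: lab bottle with a blue cap, 66 mm in diameter, 160 mm tall; origin at the centre of its underside
- tape: bystander: roll of tape lying flat, 100 mm in diameter, 24 mm tall; origin at the centre of its underside
- tipbox: bystander: blue and white pipette-tip box, 80 x 110 x 60 mm; origin at the centre of its underside

How it is judged:
On the way, in this order (a step that is already met when the one before it is completed fails the run):
1. the index pin has dropped into its notch (value of joint pin above 0.0045 m), for 0.2 s.
2. the nut is tight at its stop (value of joint pin above 0.0045 m and value of joint nut above 2.85 rad), for 0.2 s.
At the end, for the whole second after the job is handed in: Pin sunk over 4.5 mm; nut over 2.85 rad; extension upright (0.12 rad) in its stand, within 20 mm of its centre and down on its floor; every carrier present at rest astride the bar: apex within 12 mm sideways, 2 to 16 mm above, within 150 mm of mid-bar, tilt under 0.3 rad (all of step 2 and horizontal distance between socket and stand below 0.02 m and z of socket in the frame of stand below 0.015 m and angle between socket's own z axis and vertical below 0.12 rad and linear speed of each of socket, carrier1, carrier2, carrier3, carrier4 below 0.02 m/s and x of apex1 in the frame of bar_mid between -0.012 and 0.012 m and y of apex1 in the frame of bar_mid between -0.15 and 0.15 m and z of apex1 in the frame of bar_mid between 0.002 and 0.016 m and angle between each of carrier1, carrier2, carrier3, carrier4's own z axis and vertical below 0.3 rad and x of apex2 in the frame of bar_mid between -0.012 and 0.012 m and y of apex2 in the frame of bar_mid between -0.15 and 0.15 m and z of apex2 in the frame of bar_mid between 0.002 and 0.016 m and x of apex3 in the frame of bar_mid between -0.012 and 0.012 m and y of apex3 in the frame of bar_mid between -0.15 and 0.15 m and z of apex3 in the frame of bar_mid between 0.002 and 0.016 m and x of apex4 in the frame of bar_mid between -0.012 and 0.012 m and y of apex4 in the frame of bar_mid between -0.15 and 0.15 m and z of apex4 in the frame of bar_mid between 0.002 and 0.016 m); the robot touches nothing.
It fails at once if the bottle is moved by more than 4 cm (distance of bottle from where it was at the start of the episode above 0.04 m).
It fails at once if the tape is moved by more than 4 cm (distance of tape from where it was at the start of the episode above 0.04 m).
It fails at once if the tipbox is moved by more than 4 cm (distance of tipbox from where it was at the start of the episode above 0.04 m).
Of carrier1, carrier2, carrier3, carrier4 only 2 to 4 are there at a start; the rules pass over those that are not, and their reading is None.
At some moment in a run one of carrier1, carrier2, carrier3, carrier4 may be knocked a few centimetres aside while the robot is not near it.
It also fails if it takes over 210 s, if anything falls off the work surface, if the arm or the gripper's body presses on something with over 40 N, if the wrist force passes 120 N, or if a joint passes its speed limit or range.

## Robot

A 6-joint arm with a two-finger parallel gripper is mounted at the origin on the work surface. World frame = base frame: x ahead of the robot, y to its left, z up, the work surface at z = 0. Lengths are in m, angles in rad, forces in N, time in s.
With the tool pointing down it reaches from about 0.3 to 0.775 m from the base axis. Payload 14.6 kg.
Tool frame: the origin (TCP) lies at the very end of the fingers, on their centre line; the grasp point (between the pads) lies 19 mm behind it; y points along the fingers, x is the direction in which the jaws open and shut, and the axes are right-handed (so a half turn about y gives the same grasp; the last joint's range is limited). The gripper opens to 94 mm and grips with 3 to 60 N. Pads are 16 mm wide; open, the fingers measure 119 mm over their backs; the gripper's body (75 mm by 177 mm) begins 78 mm behind the grasp point.
Start: joints at [1.21, 0.3, 1.521, -0, 1.321, -0.067], TCP at [0.159, 0.526, 0.205] pointing down, gripper open.
Joint ranges: [-3.03, 3.03], [-0.79, 2.21], [0.23, 2.52], [-1.04, 4.18], [0, 3.07], [-2.55, 2.55]. Speed limits (rad/s): [2.22, 2.22, 2.57, 3.14, 3.14, 3.14].

## Interface

Orientations are given as [roll, pitch, yaw] about the fixed x, y, z axes, in that order (R = Rz(yaw) Ry(pitch) Rx(roll)).
In Python, from station import get_obs, cams, hand_in gives the robot as it stands. The module is installed in compiled form; this text tells all that it offers.
- The arm moves only by the tool step_arm, never from a script. Its argument "plan" is a list of rows, each an object with "grip": the closure, from -1 (fully open) to 1 (shut), so that 0 is half open; "slide": the shift along the tool's x, y, z in m, a list of three; "spin": the turn about the tool's y in degrees. A call has 1 to 20 rows; each row shifts and turns the commanded pose from where the row before left it, along the tool's axes as they then stand; what a row does not reach is not made up. A row lasts 1/12 s, in which the tool goes at most 41.7 mm and 7.16 degrees, less where a joint would pass 70% of its speed; a pose out of reach is approached as far as the arm can. A call is refused whole if a number of a shift passes 0.0417 or a number of a turn 7.16, either way. A call with a gripper value outside its range is refused whole. The fingers move at their own pace and stop on an object; "force" is the grip in N (left out, the last holds). Time passes only in rows, so rows that do not move let the fingers close. It gives the time, the measured TCP pose, the force and the opening at its end, in the units of the state.
- get_obs(): the state, without advancing time (a new reading comes with each control period).
- cams.camera(name): name is "scene" or "top" or "wrist"; returns the picture (420x560x3 uint8, blue, green, red); there is no depth.
- cams.calibration(name): a dict with "K" (3x3 intrinsics, pixels), "T" (4x4, takes a point from camera to world coordinates). Camera axes: x right, y up, looking along -z (the intrinsics and any distortion apply to the point x, -y, -z); pixel columns grow to the right and rows downward; lengths in m; the calibration is good to about 2 mm. A picture is of the moment at which its call begins: read the wrist's pose just before it. calibration takes no time and is no camera call; for the wrist camera it gives the pose at the moment of the call.
- hand_in(): hands the job in, once; it reports no verdict.
The state is a dict: "time_s": time; "qpos": joint angles; "joint_vel": joint speeds; "tau": joint torques, N m; "ee_pos": TCP position; "eef_rot": TCP orientation; "force": force on the tool from outside, world axes, zero at the start; "moment": the same for the moment, N m; "grip_width": finger opening in m.
Only numpy, scipy, OpenCV 4.12 (cv2) and the standard library are available. Lean on these libraries where they do the work, as an engineer would, in place of code of your own. Each camera call takes 0.05 s, during which the arm holds its last target.

## Working session

There is one attempt and no reset: what is moved stays moved. The work goes in short steps, Python scripts to look and compute and a tool call to move; the robot and the scene stay as the last step left them, time stands still between calls to the robot, and variables do not carry over. Pictures are saved under pics/ and viewed, and the job is handed in when it is done.

Besides the shell and the picture viewer there is one more tool, called after ">>>" as name([rows], argument=value, ...), one row to a line, values as JSON. step_arm: Moves the arm, as the interface text tells. Its arguments: {"type":"object","properties":{"plan":{"type":"array","items":{"type":"object","properties":{"grip":{"type":"number"},"slide":{"type":"array","items":{"type":"number"}},"spin":{"type":"number"}}}},"force":{"type":"number"}},"required":["plan"]}

```bash
mkdir -p pics; python3 - <<'E'
from station import get_obs,cams
import cv2
o=get_obs()
for k,v in o.items(): print(k,v)
for n in ["scene","top","wrist"]:
    c=cams.calibration(n); print(n,c)
    cv2.imwrite(f"pics/{n}0.png",cams.camera(n))
E
```

```text
time_s 0.0
qpos [ 1.21040761e+00  3.00466558e-01  1.52159998e+00 -2.49004568e-05
  1.32068517e+00 -6.65904450e-02]
joint_vel [-0.00088003  0.00110591  0.00026335  0.00173386 -0.00132211 -0.0008098 ]
tau [-7.48571620e-04 -5.31818676e+01 -3.52739418e+01  7.08112679e-02
  2.44912470e-02 -1.01363171e-04]
ee_pos [0.15918391 0.52618089 0.20488083]
eef_rot [-1.57074327e+00  1.15808547e-03  1.27700426e+00]
force [ 1.43156136 -0.21848694  0.19671621]
moment [ 0.02898146 -0.00555929 -0.00299005]
grip_width 0.09404209301224854
scene {'K': array([[543.13290846,   0.        , 274.50921254],
       [  0.        , 543.13290846, 204.82270314],
       [  0.        ,   0.        ,   1.        ]]), 'T': array([[ 0.53163988, -0.64649733,  0.54717477,  1.41350456],
       [ 0.84694108,  0.40040448, -0.34981003, -0.53311347],
       [ 0.00706002,  0.64939776,  0.76041614,  1.27012233],
       [ 0.        ,  0.        ,  0.        ,  1.        ]])}
top {'K': array([[414.85322537,   0.        , 278.33265477],
       [  0.        , 414.85322537, 208.63729377],
       [  0.        ,   0.        ,   1.        ]]), 'T': array([[ 0.02256395,  0.99135586, -0.12924557,  0.41262464],
       [-0.99969883,  0.02112568, -0.01248856, -0.00401982],
       [-0.00965021,  0.12948843,  0.99153397,  1.34220673],
       [ 0.        ,  0.        ,  0.        ,  1.        ]])}
wrist {'K': array([[322.39664411,   0.        , 282.66136708],
       [  0.        , 322.39664411, 214.15286013],
       [  0.        ,   0.        ,   1.        ]]), 'T': array([[ 2.88838853e-01, -9.25128984e-01, -2.46390908e-01,
         8.78087009e-02],
       [ 9.57377693e-01,  2.79180321e-01,  7.40695688e-02,
         5.48244551e-01],
       [ 2.63587937e-04, -2.57283329e-01,  9.66335976e-01,
         3.84959023e-01],
       [ 0.00000000e+00,  0.00000000e+00,  0.00000000e+00,
         1.00000000e+00]])}
```

View pics/scene0.png

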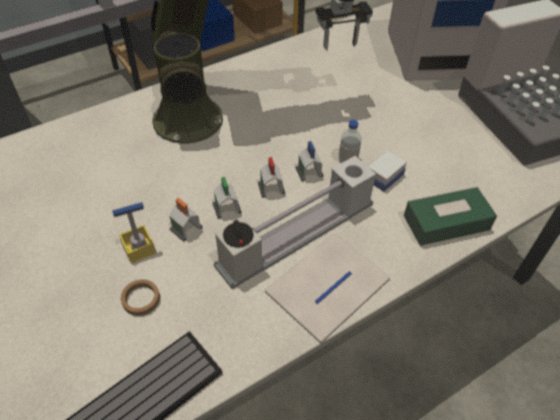

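View pics/top0.png

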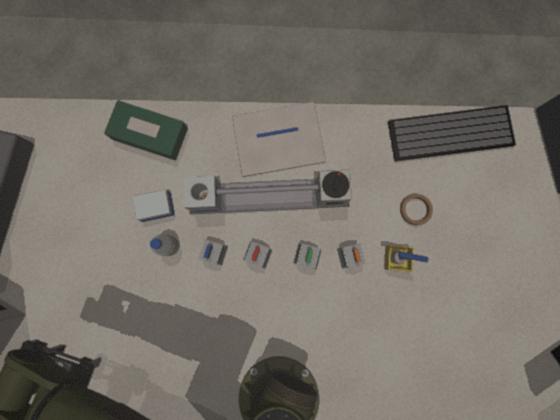

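View pics/wrist0.png

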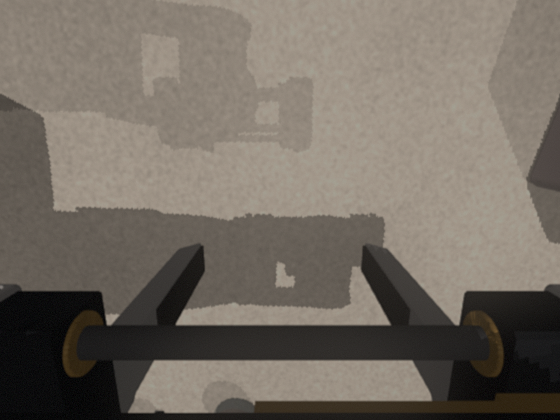

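Top view: coater centred near (267,192), with the tower at (201,193) and the knob at (335,186). There are four carriers at (212,252) blue, (258,254) red, (308,256) green and (352,256) orange. The stand is at (400,258). I'll do coarse localisation next.

```bash
cat > h.py <<'E'
import numpy as np,cv2
from scipy.spatial.transform import Rotation as R
from station import get_obs,cams
def ray(cal,u,v):
    K,T=cal["K"],cal["T"]
    d=np.array([(u-K[0,2])/K[0,0],-(v-K[1,2])/K[1,1],-1.0])
    return T[:3,3],T[:3,:3]@d
def onz(cal,u,v,z):
    o,d=ray(cal,u,v); return o+d*(z-o[2])/d[2]
def proj(cal,p):
    K,T=cal["K"],cal["T"]; q=T[:3,:3].T@(np.asarray(p,float)-T[:3,3])
    return np.array([K[0,2]+K[0,0]*q[0]/-q[2],K[1,2]+K[1,1]*(-q[1])/-q[2]])
def tri(rays):
    A=np.zeros((3,3));b=np.zeros(3)
    for o,d in rays:
        d=d/np.linalg.norm(d);P=np.eye(3)-np.outer(d,d);A+=P;b+=P@o
    p=np.linalg.solve(A,b)
    return p,[np.linalg.norm(np.cross(p-o,d/np.linalg.norm(d))) for o,d in rays]
def st():
    o=get_obs();print("t",round(o["time_s"],2),"p",np.round(o["ee_pos"],4),"rpy",np.round(np.degrees(o["eef_rot"]),2),"F",np.round(o["force"],1),"M",np.round(o["moment"],2),"w",round(o["grip_width"],4),"q",np.round(o["qpos"],2));return o
def rel(target,yaw=None):
    o=get_obs();Rm=R.from_euler("xyz",o["eef_rot"]).as_matrix()
    d=np.asarray(target)-o["ee_pos"];s=Rm.T@d
    print("from",np.round(o["ee_pos"],4),"yaw",round(np.degrees(o["eef_rot"][2]),2),"slide tool mm",np.round(s*1000,1),"-> rows>=",int(np.ceil(np.max(np.abs(s))/0.0417)),"" if yaw is None else f"spin {(np.degrees(o['eef_rot'][2])-yaw+180)%360-180:.2f}")
def masks(img):
    h=cv2.cvtColor(img,cv2.COLOR_BGR2HSV);H,S,V=cv2.split(h)
    m={}
    m["green"]=(H>45)&(H<85)&(S>90)
    m["orange"]=(H>7)&(H<18)&(S>150)
    m["red"]=((H<6)|(H>174))&(S>120)
    m["blue"]=(H>100)&(H<125)&(S>110)
    m["yellow"]=(H>20)&(H<35)&(S>120)
    return {k:(v*255).astype(np.uint8) for k,v in m.items()}
def blobs(img,mn=12):
    r={}
    for k,m in masks(img).items():
        n,l,s,c=cv2.connectedComponentsWithStats(m)
        L=[]
        for i in range(1,n):
            if s[i,4]>=mn:
                pts=np.argwhere(l==i)[:,::-1].astype(np.float32)
                rr=cv2.minAreaRect(pts)
                L.append((np.round(c[i],1).tolist(),int(s[i,4]),np.round(rr[1],1).tolist(),round(rr[2],1),s[i,:4].tolist()))
        r[k]=L
    return r
E
python3 - <<'E'
from h import *
for n in ["top","scene"]:
    im=cv2.imread(f"pics/{n}0.png")
    for k,L in blobs(im).items():
        for b in L: print(n,k,b)
im=cv2.imread("pics/top0.png");cv2.imwrite("pics/topc.png",cv2.resize(im[140:280,120:440],None,fx=2.5,fy=2.5,interpolation=cv2.INTER_CUBIC))
E
```

```text
top green ([308.9, 255.4], 34, [2.7, 11.6], 14.0, [307, 250, 5, 12])
top orange ([357.0, 255.5], 26, [10.7, 2.4], 76.0, [355, 250, 5, 11])
top red ([255.2, 253.6], 44, [3.4, 12.4], 20.6, [252, 248, 7, 12])
top blue ([277.1, 131.9], 64, [1.7, 38.8], 80.0, [258, 128, 39, 9])
top blue ([155.0, 243.2], 66, [8.0, 8.0], 90.0, [151, 239, 9, 9])
top blue ([207.0, 251.1], 24, [1.9, 10.8], 18.4, [205, 246, 5, 11])
top blue ([412.6, 256.4], 101, [26.9, 3.9], 11.3, [400, 253, 27, 8])
top yellow ([398.5, 259.4], 274, [24.8, 23.7], 3.4, [387, 246, 26, 25])
scene green ([224.1, 182.6], 27, [9.2, 2.8], 71.6, [222, 178, 5, 10])
scene orange ([180.8, 203.1], 38, [11.3, 3.5], 45.0, [177, 199, 9, 9])
scene red ([271.1, 163.6], 42, [14.3, 3.5], 78.7, [269, 158, 5, 15])
scene red ([240.5, 241.0], 16, [4.0, 3.0], 90.0, [239, 239, 4, 5])
scene blue ([216.4, 25.4], 1194, [49.0, 33.0], 90.0, [200, 0, 34, 50])
scene blue ([461.5, 11.7], 1099, [24.3, 60.8], 88.1, [433, 0, 61, 26])
scene blue ([353.0, 123.2], 35, [5.0, 6.0], 90.0, [350, 121, 7, 6])
scene blue ([127.2, 208.6], 77, [3.1, 27.9], 74.5, [114, 204, 28, 10])
scene blue ([332.4, 287.4], 78, [2.0, 42.5], 48.8, [317, 273, 33, 29])
scene yellow ([137.4, 245.7], 529, [29.7, 27.5], 68.2, [120, 226, 35, 36])
```

View pics/topc.png

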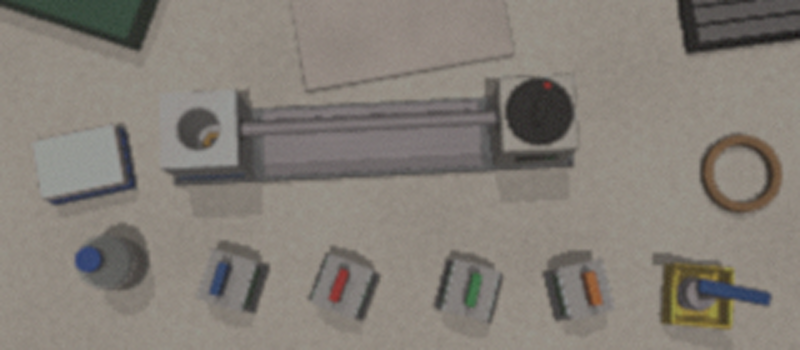

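```bash
python3 - <<'E'
from h import *
t=cams.calibration("top");s=cams.calibration("scene")
P=lambda a,b:tri([ray(t,*a),ray(s,*b)])
print("green",P((308.9,255.4),(224.1,182.6)))
print("orange",P((357,255.5),(180.8,203.1)))
print("red",P((255.2,253.6),(271.1,163.6)))
print("blue z.11",onz(t,207,251.1,.108), onz(s,311,148,.108))
print("handle",P((412.6,256.4),(127.2,208.6)))
print("bottlecap",onz(t,155,243.2,.155),onz(s,353,123.2,.155))
f=lambda u,v,z:print(np.round(onz(t,120+u/2.5,140+v/2.5,z),3))
print("knob");f(540,112,.155);f(547,86,.155)
print("bore");f(199,129,.145)
print("bar ends");f(242,131,.125);f(497,118,.125)
print("stand");f(698,294,.05)
print("tape");f(741,173,.02)
E
```

```text
green (array([ 0.43583291, -0.08153678,  0.11728317]), [np.float64(0.00022361821370533189), np.float64(0.00022361821370530386)])
orange (array([ 0.43904243, -0.22198796,  0.11562995]), [np.float64(0.0004616091518953073), np.float64(0.0004616091518951694)])
red (array([0.43781724, 0.07676325, 0.11291112]), [np.float64(0.0001414970332922128), np.float64(0.0001414970332922128)])
blue z.11 [0.44202351 0.22017735 0.108     ] [0.44099712 0.22025373 0.108     ]
handle (array([ 0.43802623, -0.36565157,  0.18038676]), [np.float64(0.000908513942507811), np.float64(0.000908513942507596)])
bottlecap [0.46007303 0.36175826 0.155     ] [0.45727908 0.36393161 0.155     ]
knob
[ 0.641 -0.155  0.155]
[ 0.672 -0.163  0.155]
bore
[0.614 0.243 0.145]
bar ends
[0.616 0.196 0.125]
[ 0.638 -0.108  0.125]
stand
[ 0.437 -0.364  0.05 ]
tape
[ 0.593 -0.43   0.02 ]
```

>>> step_arm([
  {"grip": -1, "slide": [-0.025, -0.012, -0.028], "spin": 0},
  {"grip": -1, "slide": [-0.025, -0.012, -0.028], "spin": 0},
  {"grip": -1, "slide": [-0.025, -0.012, -0.028], "spin": 0},
  {"grip": -1, "slide": [-0.025, -0.012, -0.028], "spin": 0},
  {"grip": -1, "slide": [-0.025, -0.012, -0.028], "spin": 0},
  {"grip": -1, "slide": [-0.025, -0.012, -0.028], "spin": 0},
  {"grip": -1, "slide": [-0.025, -0.012, -0.028], "spin": 0},
  {"grip": -1, "slide": [-0.025, -0.012, -0.028], "spin": 0},
  {"grip": -1, "slide": [-0.025, -0.012, -0.028], "spin": 0},
  {"grip": -1, "slide": [-0.025, -0.012, -0.028], "spin": 0},
  {"grip": -1, "slide": [-0.025, -0.012, -0.028], "spin": 0},
  {"grip": -1, "slide": [-0.025, -0.012, -0.028], "spin": 0},
  {"grip": -1, "slide": [-0.025, -0.012, -0.028], "spin": 0},
  {"grip": -1, "slide": [-0.025, -0.012, -0.028], "spin": 0},
  {"grip": -1, "slide": [-0.025, -0.012, -0.028], "spin": 0},
  {"grip": -1, "slide": [0, 0, 0], "spin": -6},
  {"grip": -1, "slide": [0, 0, 0], "spin": -6},
  {"grip": -1, "slide": [0, 0, 0], "spin": -6},
  {"grip": -1, "slide": [0, 0, 0], "spin": 0},
])

```text
time_s: 1.73
ee_pos: [0.4527, 0.0456, 0.3852]
eef_rot: [-1.57, 0.0, 1.596]
force: [0.4, 1.2, 0.3]
grip_width: 0.094
```

```bash
python3 - <<'E'
from h import *
st()
c=cams.calibration("wrist");im=cams.camera("wrist");cv2.imwrite("pics/w1.png",im);np.savez("w1.npz",**c)
for k,L in blobs(im).items():
    for b in L: print(k,b)
E
```

```text
t 1.73 p [0.4527 0.0456 0.3852] rpy [-89.97   0.    91.42] F [0.4 1.2 0.3] M [-0.   -0.05 -0.02] w 0.094 q [ 0.02  0.01  1.45 -0.    1.69 -1.58]
green ([191.3, 167.4], 211, [7.6, 27.8], 11.3, [186, 154, 12, 28])
green ([142.2, 268.2], 13, [1.7, 6.3], 76.0, [139, 267, 7, 3])
orange ([95.4, 167.5], 572, [29.9, 21.0], 70.0, [81, 154, 30, 30])
red ([306.0, 171.4], 248, [8.9, 28.6], 21.8, [298, 158, 17, 28])
blue ([408.9, 178.6], 103, [5.0, 26.2], 21.8, [402, 166, 15, 25])
blue ([529.2, 199.0], 369, [20.0, 22.0], 90.0, [518, 189, 23, 21])
blue ([265.9, 365.8], 259, [4.1, 66.6], 81.6, [234, 361, 67, 12])
yellow ([35.2, 156.9], 2229, [67.0, 50.0], 0.0, [0, 133, 68, 51])
```

View pics/w1.png

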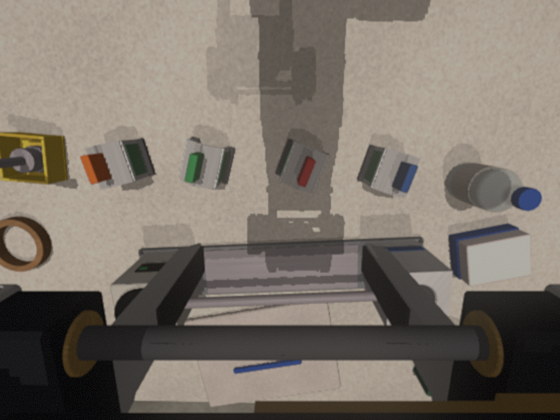

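Wrist view: carriers, stand, bottle and tape are all visible, but the gripper hides the coater. I'll move further out in x to see it.

>>> step_arm([
  {"grip": -1, "slide": [-0.007, 0.005, -0.036], "spin": 0},
  {"grip": -1, "slide": [-0.007, 0.005, -0.036], "spin": 0},
  {"grip": -1, "slide": [-0.007, 0.005, -0.036], "spin": 0},
  {"grip": -1, "slide": [-0.007, 0.005, -0.036], "spin": 0},
  {"grip": -1, "slide": [-0.007, 0.005, -0.036], "spin": 0},
  {"grip": -1, "slide": [-0.007, 0.005, -0.036], "spin": 0},
  {"grip": -1, "slide": [0, 0, 0], "spin": 0},
])

```text
time_s: 2.37
ee_pos: [0.6737, 0.0072, 0.3475]
eef_rot: [-1.561, -0.0, 1.586]
force: [-0.4, -0.3, -2.5]
grip_width: 0.0936
```

```bash
python3 - <<'E'
from h import *
st()
c=cams.calibration("wrist");im=cams.camera("wrist");cv2.imwrite("pics/w2.png",im);np.savez("w2.npz",**c)
for k,L in blobs(im).items():
    for b in L: print(k,b)
E
```

```text
t 2.37 p [0.6737 0.0072 0.3475] rpy [-8.944e+01 -2.000e-02  9.088e+01] F [-0.4 -0.3 -2.5] M [ 0.03  0.02 -0.04] w 0.0936 q [-0.04  0.57  0.83 -0.    1.76 -1.63]
green ([532.5, 281.4], 40, [4.7, 20.7], 29.7, [527, 272, 13, 18])
green ([524.1, 283.6], 16, [5.8, 5.6], 14.0, [520, 281, 8, 6])
orange ([97.8, 2.9], 98, [7.0, 18.0], 90.0, [87, 0, 19, 8])
red ([340.2, 3.4], 73, [8.0, 10.3], 26.6, [335, 0, 12, 9])
red ([137.5, 192.3], 62, [7.0, 9.0], 90.0, [133, 189, 10, 8])
blue ([472.3, 1.1], 27, [3.0, 8.0], 90.0, [468, 0, 9, 4])
blue ([264.5, 279.8], 96, [4.3, 30.4], 80.5, [253, 277, 31, 7])
yellow ([31.7, 21.4], 1493, [39.0, 54.0], 90.0, [0, 0, 55, 40])
```

View pics/w2.png

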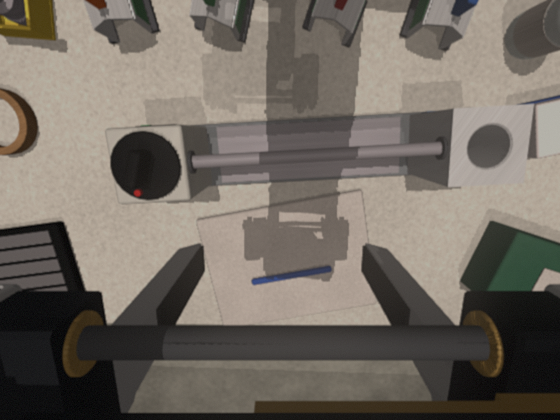

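Wrist view: knob disc near (146,166), red pin (137,192), bar running from (192,160) to (443,149), bore mouth near (490,146). Now I'll fit these.

```bash
python3 - <<'E'
from h import *
c=dict(np.load("w2.npz"));im=cv2.imread("pics/w2.png")
g=cv2.cvtColor(im,cv2.COLOR_BGR2GRAY)
m=((g<55)*255).astype(np.uint8);m[:, :100]=0;m[:,190:]=0;m[:128]=0;m[202:]=0
n,l,s,ce=cv2.connectedComponentsWithStats(m)
i=1+np.argmax(s[1:,4]);cn=max(cv2.findContours(((l==i)*255).astype(np.uint8),0,2)[0],key=cv2.contourArea)
e=cv2.fitEllipse(cv2.convexHull(cn));print("knob ell",e)
k=onz(c,*e[0],.155);p=onz(c,137.5,192.3,.155)
print("knob",k,"pin",p,"yaw",np.degrees(np.arctan2(*(p-k)[[1,0]])),np.linalg.norm((p-k)[:2]))
# bore
m=((g<125)*255).astype(np.uint8);m[:, :462]=0;m[:,518:]=0;m[:118]=0;m[175:]=0
n,l,s,ce=cv2.connectedComponentsWithStats(m);print(s[:,4])
i=1+np.argmax(s[1:,4]);cn=max(cv2.findContours(((l==i)*255).astype(np.uint8),0,2)[0],key=cv2.contourArea)
e=cv2.fitEllipse(cv2.convexHull(cn));print("bore ell",e)
b=onz(c,*e[0],.145);print("bore",b)
print("k-b",np.linalg.norm((b-k)[:2]),"coater y yaw",np.degrees(np.arctan2(*(b-k)[[1,0]]))-90)
print("bar",onz(c,195,161,.125),onz(c,441,149,.125))
# tri tests with top (u,v = 120+x/2.5,...)
t=cams.calibration("top")
print(tri([ray(t,120+540/2.5,140+112/2.5),ray(c,146,166)]),tri([ray(t,120+199/2.5,140+129/2.5),ray(c,*e[0])]))
cv2.imwrite("pics/w2c.png",np.hstack([cv2.resize(im[115:215,95:205],None,fx=3.6,fy=3.6),cv2.resize(im[95:195,435:545],None,fx=3.6,fy=3.6)]))
E
```

```text
knob ell ((145.20823669433594, 165.0033721923828), (64.62052154541016, 71.49048614501953), 125.65866088867188)
knob [ 0.64066775 -0.15050231  0.155     ] pin [ 0.67269427 -0.16239838  0.155     ] yaw -20.377230104321733 0.03416451968541278
[233689   1511]
bore ell ((488.6600646972656, 145.67454528808594), (40.272823333740234, 47.358726501464844), 45.18776321411133)
bore [0.61296165 0.2470656  0.145     ]
k-b 0.39853214500641077 coater y yaw 3.9864393472105775
bar [ 0.6379543  -0.10105661  0.125     ] [0.61852159 0.20173224 0.125     ]
(array([ 0.64391409, -0.15710239,  0.13744468]), [np.float64(0.0002016642273566333), np.float64(0.00020166422735623909)]) (array([0.61258651, 0.24102455, 0.15455966]), [np.float64(7.805375288551381e-05), np.float64(7.805375288557742e-05)])
```

View pics/w2c.png

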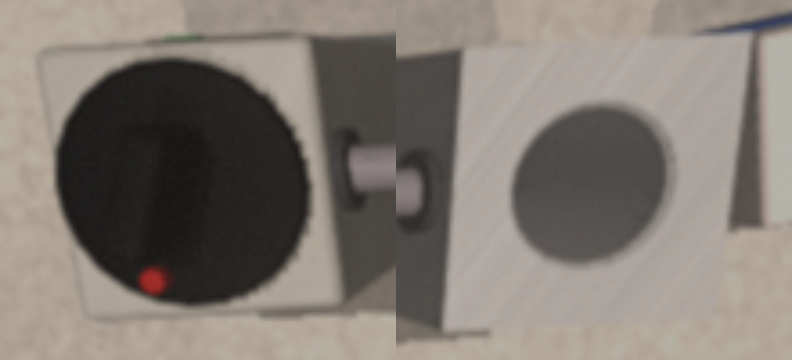

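>>> step_arm([
  {"grip": -1, "slide": [-0.032, 0.0195, 0.007], "spin": 0},
  {"grip": -1, "slide": [-0.032, 0.0195, 0.007], "spin": 0},
  {"grip": -1, "slide": [-0.032, 0.0195, 0.007], "spin": 0},
  {"grip": -1, "slide": [-0.032, 0.0195, 0.007], "spin": 0},
  {"grip": -1, "slide": [-0.032, 0.0195, 0.007], "spin": 0},
  {"grip": -1, "slide": [0, 0, 0], "spin": 7},
  {"grip": -1, "slide": [0, 0, 0], "spin": 7},
  {"grip": -1, "slide": [0, 0, 0], "spin": 7},
  {"grip": -1, "slide": [0, 0, 0], "spin": 0},
  {"grip": -1, "slide": [0, 0, 0], "spin": 0},
])

```text
time_s: 3.25
ee_pos: [0.6374, -0.1519, 0.2591]
eef_rot: [-1.572, -0.0, 1.227]
force: [0.5, 0.2, 0.3]
grip_width: 0.0939
```

```bash
python3 - <<'E'
from h import *
st()
c=cams.calibration("wrist");im=cams.camera("wrist");cv2.imwrite("pics/w3.png",im);np.savez("w3.npz",**c)
for p in [(0.641,-.153,.155),(0.641,-.153,.189),get_obs()["ee_pos"]]: print(proj(c,p))
for k,L in blobs(im).items():
    for b in L: print(k,b)
E
```

```text
t 3.25 p [ 0.6374 -0.1519  0.2591] rpy [-90.08  -0.    70.31] F [0.5 0.2 0.3] M [0.03 0.01 0.01] w 0.0939 q [-0.29  0.51  1.1  -0.    1.52 -1.52]
[282.19493926 217.03047707]
[282.19366692 228.21983421]
[281.81507508 257.40870147]
orange ([139.1, 28.1], 989, [65.6, 17.6], 54.2, [115, 1, 50, 55])
red ([286.6, 253.1], 39, [5.0, 7.0], 90.0, [283, 251, 8, 6])
blue ([456.2, 272.1], 427, [6.3, 76.0], 63.4, [423, 253, 70, 38])
yellow ([56.1, 87.3], 4549, [82.9, 89.5], 71.6, [0, 44, 109, 87])
```

View pics/w3.png

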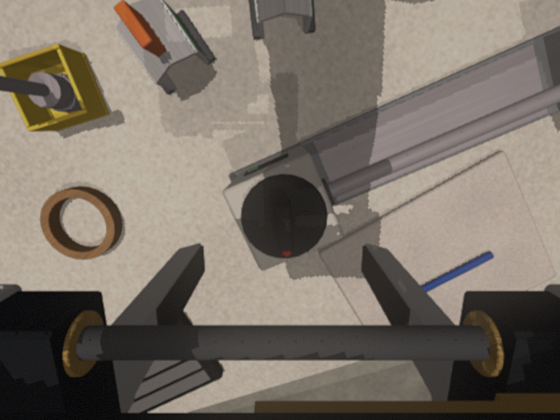

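Wrist view: disc centre about (284,217), pin (286.6,253), and the grip bar lined up vertically between the fingers.

```bash
python3 - <<'E'
from h import *
c=dict(np.load("w3.npz"));im=cv2.imread("pics/w3.png");c2=dict(np.load("w2.npz"))
g=cv2.cvtColor(im,cv2.COLOR_BGR2GRAY)
m=((g<58)*255).astype(np.uint8);m[:, :238]=0;m[:,330:]=0;m[:170]=0;m[265:]=0
n,l,s,ce=cv2.connectedComponentsWithStats(m)
i=1+np.argmax(s[1:,4]);cn=max(cv2.findContours(((l==i)*255).astype(np.uint8),0,2)[0],key=cv2.contourArea)
e=cv2.fitEllipse(cv2.convexHull(cn));print(e)
k=onz(c,*e[0],.155);p=onz(c,286.6,253.1,.155);print(k,p,np.degrees(np.arctan2(*(p-k)[[1,0]])),np.linalg.norm(p-k))
print("tri knob",tri([ray(c,*e[0]),ray(c2,145.2,165.0)]),"pin",tri([ray(c,286.6,253.1),ray(c2,137.5,192.3)]))
rel([k[0],k[1],.2],None)
cv2.imwrite("pics/w3c.png",cv2.resize(np.clip(im[165:270,225:345].astype(float)*2.2,0,255).astype(np.uint8),None,fx=5,fy=5))
E
```

```text
((283.98114013671875, 215.63026428222656), (82.99302673339844, 84.8721923828125), 81.67562103271484)
[ 0.64029987 -0.15101793  0.155     ] [ 0.67560921 -0.16096466  0.155     ] -15.732654534978355 0.03668360446572892
tri knob (array([ 0.64079036, -0.15118803,  0.15331815]), [np.float64(5.859187095401909e-05), np.float64(5.8591870954017506e-05)]) pin (array([ 0.67203862, -0.15965638,  0.16224136]), [np.float64(0.000842075969845839), np.float64(0.0008420759698459712)])
from [ 0.6375 -0.152   0.2588] yaw 70.37 slide tool mm [ 1.8 58.8 -2.3] -> rows>= 2
```

View pics/w3c.png

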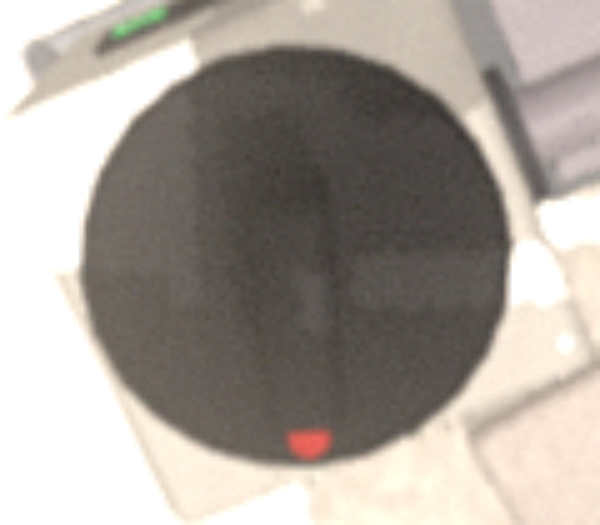

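>>> step_arm([
  {"grip": -1, "slide": [0.002, 0.01, -0.0025], "spin": -4.5},
  {"grip": -1, "slide": [0, 0.028, 0], "spin": 0},
  {"grip": -1, "slide": [0, 0.028, 0], "spin": 0},
  {"grip": -1, "slide": [0, 0.02, 0], "spin": 0},
  {"grip": -1, "slide": [0, 0.012, 0], "spin": 0},
  {"grip": -1, "slide": [0, 0, 0], "spin": 0},
  {"grip": 1, "slide": [0, 0, 0], "spin": 0},
  {"grip": 1, "slide": [0, 0, 0], "spin": 0},
  {"grip": 1, "slide": [0, 0, 0], "spin": 0},
  {"grip": 1, "slide": [0, 0, 0], "spin": 0},
  {"grip": 1, "slide": [0, 0, 0], "spin": 0},
  {"grip": 1, "slide": [0, 0, 0], "spin": 0},
], force=40)

```text
time_s: 4.3
ee_pos: [0.6409, -0.1514, 0.1604]
eef_rot: [-1.571, -0.0, 1.303]
force: [0.2, -0.8, -0.6]
grip_width: 0.0575
```

```bash
python3 - <<'E'
from h import *
st()
E
```

```text
t 4.3 p [ 0.6409 -0.1514  0.1604] rpy [-90.04  -0.    74.67] F [ 0.2 -0.8 -0.6] M [0.02 0.02 0.02] w 0.0575 q [-0.29  0.58  1.23  0.    1.33 -1.59]
```

>>> step_arm([
  {"grip": 1, "slide": [0, 0, 0], "spin": 0},
  {"grip": 1, "slide": [0, 0, 0], "spin": 0},
  {"grip": 1, "slide": [0, 0, 0], "spin": 0},
  {"grip": 1, "slide": [0, 0, 0], "spin": 0},
  {"grip": 1, "slide": [0, 0, 0], "spin": 0},
  {"grip": 1, "slide": [0, 0, 0], "spin": 0},
  {"grip": 1, "slide": [0, 0, 0], "spin": 0},
  {"grip": 1, "slide": [0, 0, 0], "spin": 0},
  {"grip": 1, "slide": [0, 0, 0], "spin": 0},
])

```text
time_s: 5.05
ee_pos: [0.6406, -0.1521, 0.16]
eef_rot: [-1.571, 0.001, 1.303]
force: [-1.8, -4.1, 0.2]
grip_width: 0.0138
```

```bash
python3 - <<'E'
from h import *
st()
E
```

```text
t 5.05 p [ 0.6406 -0.1521  0.16  ] rpy [-9.000e+01  6.000e-02  7.464e+01] F [-1.8 -4.1  0.2] M [-0.92  0.25  0.  ] w 0.0138 q [-0.29  0.58  1.23 -0.    1.33 -1.59]
```

>>> step_arm([
  {"grip": 1, "slide": [0, 0, 0], "spin": 2},
  {"grip": 1, "slide": [0, 0, 0], "spin": 2},
  {"grip": 1, "slide": [0, 0, 0], "spin": 2},
  {"grip": 1, "slide": [0, 0, 0], "spin": 2},
  {"grip": 1, "slide": [0, 0, 0], "spin": 2},
  {"grip": 1, "slide": [0, 0, 0], "spin": 2},
  {"grip": 1, "slide": [0, 0, 0], "spin": 2},
  {"grip": 1, "slide": [0, 0, 0], "spin": 2},
  {"grip": 1, "slide": [0, 0, 0], "spin": 2},
  {"grip": 1, "slide": [0, 0, 0], "spin": 2},
  {"grip": 1, "slide": [0, 0, 0], "spin": 2},
  {"grip": 1, "slide": [0, 0, 0], "spin": 2},
  {"grip": 1, "slide": [0, 0, 0], "spin": 2},
  {"grip": 1, "slide": [0, 0, 0], "spin": 2},
  {"grip": 1, "slide": [0, 0, 0], "spin": 2},
  {"grip": 1, "slide": [0, 0, 0], "spin": 2},
  {"grip": 1, "slide": [0, 0, 0], "spin": 2},
])

```text
time_s: 6.47
ee_pos: [0.641, -0.1514, 0.16]
eef_rot: [-1.571, -0.0, 0.708]
force: [1.9, -0.1, -0.9]
grip_width: 0.0135
```

```bash
python3 - <<'E'
from h import *
st()
E
```

```text
t 6.47 p [ 0.641  -0.1514  0.16  ] rpy [-9.003e+01 -3.000e-02  4.057e+01] F [ 1.9 -0.1 -0.9] M [-0.29 -0.45  0.15] w 0.0135 q [-0.29  0.58  1.23  0.    1.33 -1.  ]
```

>>> step_arm([
  {"grip": 1, "slide": [0, 0, 0], "spin": 1.5},
  {"grip": 1, "slide": [0, 0, 0], "spin": 1.5},
  {"grip": 1, "slide": [0, 0, 0], "spin": 1.5},
  {"grip": 1, "slide": [0, 0, 0], "spin": 1.5},
  {"grip": 1, "slide": [0, 0, 0], "spin": 1.5},
  {"grip": 1, "slide": [0, 0, 0], "spin": 1.5},
  {"grip": 1, "slide": [0, 0, 0], "spin": 1.5},
  {"grip": 1, "slide": [0, 0, 0], "spin": 1.5},
  {"grip": 1, "slide": [0, 0, 0], "spin": 1.5},
  {"grip": 1, "slide": [0, 0, 0], "spin": 1.5},
])

```text
time_s: 7.3
ee_pos: [0.6413, -0.1512, 0.16]
eef_rot: [-1.571, -0.001, 0.447]
force: [4.1, -0.5, -1.9]
grip_width: 0.0135
```

```bash
python3 - <<'E'
from h import *
st()
cv2.imwrite("pics/w4.png",cams.camera("wrist")[120:330,180:400])
E
```

```text
t 7.3 p [ 0.6413 -0.1512  0.16  ] rpy [-9.003e+01 -8.000e-02  2.561e+01] F [ 4.1 -0.5 -1.9] M [-0.21 -0.93  0.15] w 0.0135 q [-0.29  0.58  1.23  0.    1.33 -0.73]
```

View pics/w4.png

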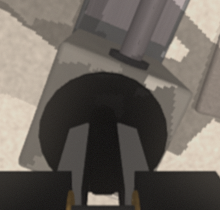

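>>> step_arm([
  {"grip": 1, "slide": [0, 0, 0], "spin": 1.5},
  {"grip": 1, "slide": [0, 0, 0], "spin": 1.5},
  {"grip": 1, "slide": [0, 0, 0], "spin": 1.5},
  {"grip": 1, "slide": [0, 0, 0], "spin": 1.5},
  {"grip": 1, "slide": [0, 0, 0], "spin": 1.5},
  {"grip": 1, "slide": [0, 0, 0], "spin": 1.5},
  {"grip": 1, "slide": [0, 0, 0], "spin": 1.5},
  {"grip": 1, "slide": [0, 0, 0], "spin": 1.5},
  {"grip": 1, "slide": [0, 0, 0], "spin": 1.5},
  {"grip": 1, "slide": [0, 0, 0], "spin": 1.5},
])

```text
time_s: 8.18
ee_pos: [0.6417, -0.1511, 0.16]
eef_rot: [-1.571, -0.002, 0.186]
force: [8.9, 0.1, -3.4]
grip_width: 0.014
```

```bash
python3 - <<'E'
from h import *
st()
E
```

```text
t 8.18 p [ 0.6417 -0.1511  0.16  ] rpy [-90.02  -0.14  10.65] F [ 8.9  0.1 -3.4] M [-0.21 -1.64  0.11] w 0.014 q [-0.29  0.58  1.23  0.    1.33 -0.47]
```

>>> step_arm([
  {"grip": 1, "slide": [0.001, 0, 0], "spin": 1.5},
  {"grip": 1, "slide": [0, 0, 0], "spin": 1.5},
  {"grip": 1, "slide": [0, 0, 0], "spin": 1.5},
  {"grip": 1, "slide": [0, 0, 0], "spin": 1.5},
  {"grip": 1, "slide": [0, 0, 0], "spin": 1.5},
  {"grip": 1, "slide": [0, 0, 0], "spin": 1.5},
  {"grip": 1, "slide": [0, 0, 0], "spin": 1.5},
  {"grip": 1, "slide": [0, 0, 0], "spin": 1.5},
  {"grip": 1, "slide": [0, 0, 0], "spin": 1.5},
  {"grip": 1, "slide": [0, 0, 0], "spin": 1.5},
])

```text
time_s: 9.02
ee_pos: [0.6421, -0.1511, 0.16]
eef_rot: [-1.571, -0.001, -0.076]
force: [4.3, 0.2, -1.9]
grip_width: 0.0135
```

```bash
python3 - <<'E'
from h import *
st()
E
```

```text
t 9.02 p [ 0.6421 -0.1511  0.16  ] rpy [-9.00e+01 -5.00e-02 -4.36e+00] F [ 4.3  0.2 -1.9] M [-0.2  -0.67  0.11] w 0.0135 q [-0.29  0.58  1.23  0.    1.33 -0.21]
```

>>> step_arm([
  {"grip": 1, "slide": [0, 0, 0], "spin": 1.5},
  {"grip": 1, "slide": [0, 0, 0], "spin": 1.5},
  {"grip": 1, "slide": [0, 0, 0], "spin": 1.5},
  {"grip": 1, "slide": [0, 0, 0], "spin": 1.5},
  {"grip": 1, "slide": [0, 0, 0], "spin": 1.5},
  {"grip": 1, "slide": [0, 0, 0], "spin": 1.5},
  {"grip": 1, "slide": [0, 0, 0], "spin": 1.5},
  {"grip": 1, "slide": [0, 0, 0], "spin": 1.5},
  {"grip": 1, "slide": [0, 0, 0], "spin": 1.5},
  {"grip": 1, "slide": [0, 0, 0], "spin": 1.5},
])

```text
time_s: 9.85
ee_pos: [0.6424, -0.1512, 0.16]
eef_rot: [-1.57, -0.002, -0.338]
force: [6.4, -1.4, -3.3]
grip_width: 0.0136
```

```bash
python3 - <<'E'
from h import *
o=st();print(o["tau"][-1])
E
```

```text
t 9.85 p [ 0.6424 -0.1512  0.16  ] rpy [-89.98  -0.11 -19.35] F [ 6.4 -1.4 -3.3] M [-0.46 -1.23  0.11] w 0.0136 q [-0.29  0.58  1.23  0.    1.33  0.05]
-0.5435015447437763
```

>>> step_arm([
  {"grip": 1, "slide": [0.0005, 0, 0], "spin": 1.5},
  {"grip": 1, "slide": [0, 0, 0], "spin": 1.5},
  {"grip": 1, "slide": [0, 0, 0], "spin": 1.5},
  {"grip": 1, "slide": [0, 0, 0], "spin": 1.5},
  {"grip": 1, "slide": [0, 0, 0], "spin": 1.5},
  {"grip": 1, "slide": [0, 0, 0], "spin": 1.5},
  {"grip": 1, "slide": [0, 0, 0], "spin": 1.5},
  {"grip": 1, "slide": [0, 0, 0], "spin": 1.5},
])

```text
time_s: 10.52
ee_pos: [0.6428, -0.1513, 0.16]
eef_rot: [-1.57, -0.001, -0.548]
force: [4.4, -1.7, -1.8]
grip_width: 0.0138
```

```bash
python3 - <<'E'
from h import *
o=st();print(o["tau"][-1])
cv2.imwrite("pics/w5.png",cams.camera("wrist")[120:330,180:400])
E
```

```text
t 10.52 p [ 0.6428 -0.1513  0.16  ] rpy [-8.996e+01 -7.000e-02 -3.137e+01] F [ 4.4 -1.7 -1.8] M [-0.34 -0.83 -0.11] w 0.0138 q [-0.29  0.58  1.22  0.    1.33  0.26]
-0.823001079261303
```

View pics/w5.png

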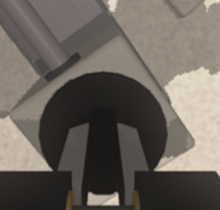

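>>> step_arm([
  {"grip": 1, "slide": [0, 0, 0], "spin": 1},
  {"grip": 1, "slide": [0, 0, 0], "spin": 1},
  {"grip": 1, "slide": [0, 0, 0], "spin": 1},
])

```text
time_s: 10.82
ee_pos: [0.6428, -0.1514, 0.16]
eef_rot: [-1.57, -0.001, -0.6]
force: [5.1, -1.6, -1.9]
grip_width: 0.0138
```

```bash
python3 - <<'E'
from h import *
o=st();print(o["tau"][-1])
E
```

```text
t 10.82 p [ 0.6428 -0.1514  0.16  ] rpy [-8.995e+01 -7.000e-02 -3.436e+01] F [ 5.1 -1.6 -1.9] M [-0.32 -0.98 -0.2 ] w 0.0138 q [-0.29  0.58  1.22  0.    1.33  0.31]
-0.6798129715025425
```

>>> step_arm([
  {"grip": 1, "slide": [0, 0, 0], "spin": 1},
  {"grip": 1, "slide": [0, 0, 0], "spin": 1},
  {"grip": 1, "slide": [0, 0, 0], "spin": 1},
])

```text
time_s: 11.07
ee_pos: [0.6428, -0.1515, 0.1599]
eef_rot: [-1.57, -0.001, -0.652]
force: [5.3, -2.5, -4.2]
grip_width: 0.0138
```

```bash
python3 - <<'E'
from h import *
o=st();print(o["tau"][-1])
E
```

```text
t 11.07 p [ 0.6428 -0.1515  0.1599] rpy [-8.995e+01 -8.000e-02 -3.738e+01] F [ 5.3 -2.5 -4.2] M [-0.17 -1.08 -0.33] w 0.0138 q [-0.29  0.58  1.22  0.    1.33  0.37]
-0.8031781576573849
```

```bash
python3 - <<'E'
from h import *
s=cams.camera("scene");cs=cams.calibration("scene");print(proj(cs,(0.641,-.151,.155)))
cv2.imwrite("pics/s6.png",cv2.resize(s[190:290,190:300],None,fx=6,fy=6,interpolation=cv2.INTER_CUBIC))
t=cams.camera("top");ct=cams.calibration("top");print(proj(ct,(0.641,-.151,.155)))
cv2.imwrite("pics/t6.png",cv2.resize(t[140:230,280:390],None,fx=6,fy=6,interpolation=cv2.INTER_CUBIC))
E
```

```text
[237.79054781 232.56718021]
[334.64525077 184.68387941]
```

View pics/s6.png

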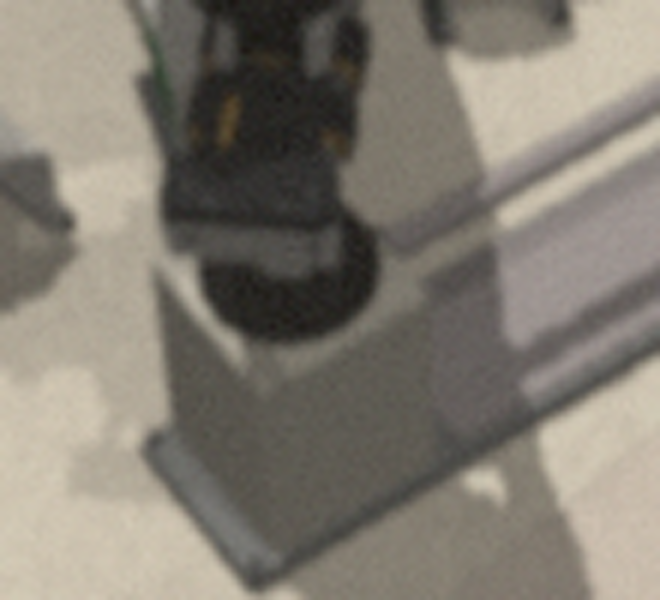

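View pics/t6.png

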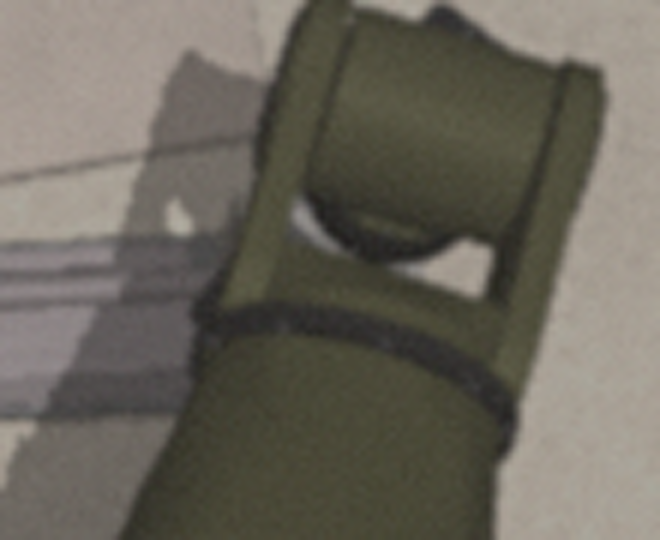

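>>> step_arm([
  {"grip": 1, "slide": [0, 0, 0], "spin": 1},
  {"grip": 1, "slide": [0, 0, 0], "spin": 1},
  {"grip": 1, "slide": [0, 0, 0], "spin": 1},
  {"grip": 1, "slide": [0, 0, 0], "spin": 1},
])

```text
time_s: 11.5
ee_pos: [0.6429, -0.1515, 0.1599]
eef_rot: [-1.57, -0.002, -0.722]
force: [5.5, -2.0, -3.6]
grip_width: 0.0139
```

```bash
python3 - <<'E'
from h import *
o=st();print(o["tau"][-1])
E
```

```text
t 11.5 p [ 0.6429 -0.1515  0.1599] rpy [-89.94  -0.09 -41.35] F [ 5.5 -2.  -3.6] M [-0.44 -1.24  0.04] w 0.0139 q [-0.29  0.58  1.22  0.    1.33  0.43]
-0.3835471160709858
```

```bash
cat >> h.py <<'E'
def avg(n=5):
    L=[]
    for i in range(n):
        o=get_obs();L.append([*o["force"],*o["moment"],o["tau"][-1]]);cams.camera("wrist")
    L=np.array(L);print("avg",np.round(L.mean(0),2),"Mz",np.round(L[:,5],2))
E
python3 - <<'E'
from h import *
avg()
E
```

```text
avg [ 5.98 -2.07 -3.48 -0.45 -1.23 -0.01 -0.04] Mz [ 0.04  0.02 -0.   -0.03 -0.08]
```

>>> step_arm([
  {"grip": 1, "slide": [0, 0, 0], "spin": 1.5},
  {"grip": 1, "slide": [0, 0, 0], "spin": 1.5},
  {"grip": 1, "slide": [0, 0, 0], "spin": 1.5},
  {"grip": 1, "slide": [0, 0, 0], "spin": 1.5},
])

```text
time_s: 12.08
ee_pos: [0.643, -0.1517, 0.1599]
eef_rot: [-1.57, -0.002, -0.827]
force: [6.1, -4.1, -3.5]
grip_width: 0.0137
```

```bash
python3 - <<'E'
from h import *
st();avg(3)
E
```

```text
t 12.08 p [ 0.643  -0.1517  0.1599] rpy [-89.93  -0.11 -47.37] F [ 6.1 -4.1 -3.5] M [-0.64 -1.42  0.2 ] w 0.0137 q [-0.29  0.58  1.22  0.    1.33  0.54]
avg [ 6.81 -3.59 -3.62 -0.65 -1.43  0.16  0.  ] Mz [0.2  0.17 0.11]
```

>>> step_arm([
  {"grip": 1, "slide": [0.001, 0, 0], "spin": 1.5},
  {"grip": 1, "slide": [0, 0, 0], "spin": 1.5},
  {"grip": 1, "slide": [0, 0, 0], "spin": 1.5},
  {"grip": 1, "slide": [0, 0, 0], "spin": 1.5},
])

```text
time_s: 12.57
ee_pos: [0.643, -0.1517, 0.1599]
eef_rot: [-1.571, 0.0, -0.93]
force: [0.7, 0.1, -0.1]
grip_width: 0.014
```

```bash
python3 - <<'E'
from h import *
st();avg(2)
E
```

```text
t 12.57 p [ 0.643  -0.1517  0.1599] rpy [-89.99   0.   -53.29] F [ 0.7  0.1 -0.1] M [-0.04 -0.26  0.93] w 0.014 q [-0.29  0.58  1.22  0.    1.33  0.64]
avg [ 0.76  0.51 -0.44 -0.04 -0.26  0.94  0.37] Mz [0.93 0.95]
```

>>> step_arm([
  {"grip": 1, "slide": [0, 0, 0], "spin": 1.5},
  {"grip": 1, "slide": [0, 0, 0], "spin": 1.5},
  {"grip": 1, "slide": [0, 0, 0], "spin": 1.5},
  {"grip": 1, "slide": [0, 0, 0], "spin": 1.5},
])

```text
time_s: 13.0
ee_pos: [0.6426, -0.1521, 0.1599]
eef_rot: [-1.572, 0.0, -1.034]
force: [-2.4, -0.2, 0.5]
grip_width: 0.0152
```

```bash
python3 - <<'E'
from h import *
st();avg(2)
E
```

```text
t 13.0 p [ 0.6426 -0.1521  0.1599] rpy [-9.005e+01  2.000e-02 -5.927e+01] F [-2.4 -0.2  0.5] M [-0.32  0.4   1.12] w 0.0152 q [-0.29  0.58  1.22 -0.    1.34  0.75]
avg [-2.75 -0.15  0.15 -0.31  0.45  1.12  0.51] Mz [1.12 1.12]
```

Moment jumped to 1.1 N·m with the jaws starting to slip on the grip, so the notch wall is blocking. I'll ease back a little, release and look.

>>> step_arm([
  {"grip": 1, "slide": [0, 0, 0], "spin": -4},
  {"grip": 1, "slide": [0, 0, 0], "spin": -3},
  {"grip": 0.2, "slide": [0, 0, 0], "spin": 0},
  {"grip": 0.2, "slide": [0, 0, 0], "spin": 0},
  {"grip": 0.2, "slide": [0, 0, 0], "spin": 0},
  {"grip": 0.2, "slide": [0, 0, 0], "spin": 0},
  {"grip": 0.2, "slide": [0, -0.02, 0], "spin": 0},
  {"grip": 0.2, "slide": [0, -0.04, 0], "spin": 0},
  {"grip": 0.2, "slide": [0, -0.04, 0], "spin": 0},
])

```text
time_s: 13.85
ee_pos: [0.6423, -0.1519, 0.2602]
eef_rot: [-1.572, 0.002, -0.914]
force: [0.0, 0.2, 0.9]
grip_width: 0.0377
```

```bash
python3 - <<'E'
from h import *
st()
c=cams.calibration("wrist");im=cams.camera("wrist");cv2.imwrite("pics/w7.png",im)
for b in blobs(im)["red"]: print(b, onz(c,*b[0],.156))
print(proj(c,(0.642,-.152,.155)))
cv2.imwrite("pics/w7c.png",cv2.resize(np.clip(im[140:300,200:360].astype(float)*2,0,255).astype(np.uint8),None,fx=3.5,fy=3.5))
E
```

```text
t 13.85 p [ 0.6423 -0.1519  0.2602] rpy [-90.09   0.13 -52.38] F [0.  0.2 0.9] M [-0.03  0.1   0.02] w 0.0377 q [-0.29  0.53  1.08  0.    1.54  0.63]
([10.6, 216.5], 382, [16.4, 32.4], 53.1, [0, 206, 27, 25]) [0.48728173 0.0439016  0.156     ]
([286.6, 248.4], 39, [5.0, 7.0], 90.0, [283, 246, 8, 6]) [ 0.61739783 -0.175117    0.156     ]
[283.13455399 213.50544557]
```

View pics/w7c.png

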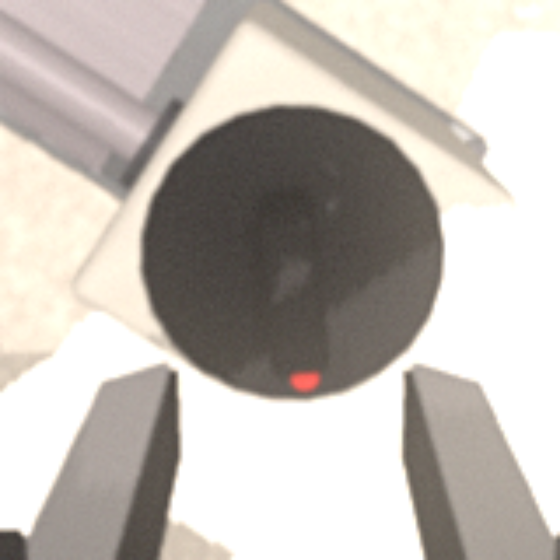

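>>> step_arm([
  {"grip": -0.2, "slide": [0.006, -0.012, -0.036], "spin": 0},
  {"grip": -0.2, "slide": [0.006, -0.012, -0.036], "spin": 0},
  {"grip": -0.2, "slide": [0.006, 0, -0.036], "spin": 0},
  {"grip": -0.2, "slide": [0, 0, 0], "spin": 0},
])

```text
time_s: 14.23
ee_pos: [0.5656, -0.2363, 0.2852]
eef_rot: [-1.571, -0.002, -0.918]
force: [0.6, -0.1, -0.3]
grip_width: 0.0558
```

```bash
python3 - <<'E'
from h import *
st()
c=cams.calibration("wrist");im=cams.camera("wrist");cv2.imwrite("pics/w8.png",im);np.savez("w8.npz",**c)
for k,L in blobs(im).items():
    for b in L: print(k,b)
print(proj(c,(0.642,-.152,.155)),proj(c,(0.6168,-.1716,.155)),proj(c,(0.6168,-.1716,.161)))
s=cams.camera("scene")
cv2.imwrite("pics/s8.png",cv2.resize(s[200:280,195:285],None,fx=7,fy=7,interpolation=cv2.INTER_CUBIC))
E
```

```text
t 14.23 p [ 0.5656 -0.2363  0.2852] rpy [-90.    -0.13 -52.6 ] F [ 0.6 -0.1 -0.3] M [-0.02  0.1   0.02] w 0.0558 q [-0.46  0.4   1.2  -0.    1.53  0.46]
green ([38.9, 137.5], 278, [12.6, 48.6], 52.3, [16, 128, 47, 21])
green ([104.5, 204.8], 588, [14.8, 47.6], 48.8, [83, 189, 45, 33])
red ([1.8, 109.6], 46, [11.0, 5.0], 90.0, [0, 104, 6, 12])
red ([263.9, 121.0], 68, [8.0, 8.0], 90.0, [260, 117, 9, 9])
blue ([306.1, 380.0], 655, [65.4, 11.7], 43.0, [279, 361, 55, 39])
yellow ([299.1, 300.1], 1804, [59.8, 59.7], 42.3, [265, 267, 71, 59])
[259.9698803   86.04913394] [260.8490027  122.88865158] [260.42762686 122.77196395]
```

View pics/w8.png

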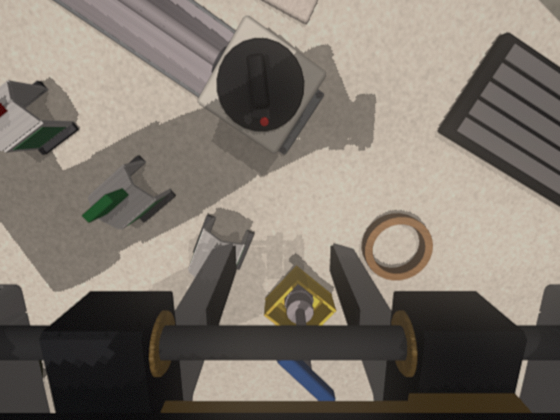

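View pics/s8.png

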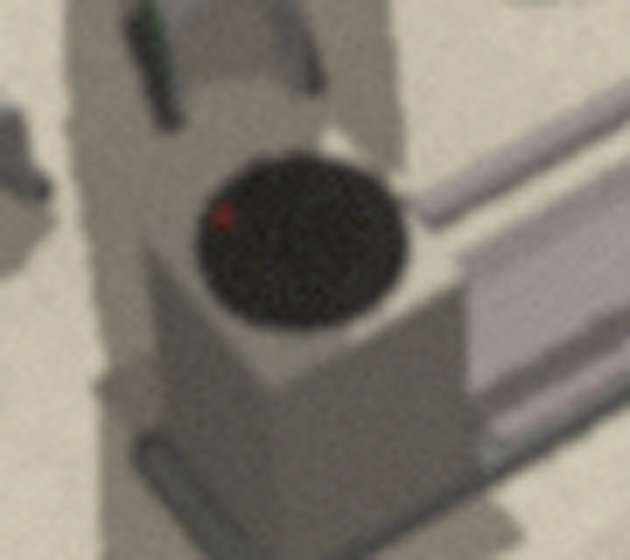

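Wrist view: pin at (264,121), not hidden. Scene view: pin at about (226.7,231). I'll triangulate its height and compare with the start.

```bash
python3 - <<'E'
from h import *
c8=dict(np.load("w8.npz"));c2=dict(np.load("w2.npz"));s=cams.calibration("scene");t=cams.calibration("top")
im=cv2.resize(cv2.imread("pics/s8.png"),(90,80),interpolation=cv2.INTER_AREA)
b=[x for x in blobs(im,4)["red"]];print(b)
m=masks(im)["red"];ys,xs=np.nonzero(m);u=(xs.mean()+195,ys.mean()+200) if len(xs) else (226.7,231.0);print(u)
print("now",tri([ray(c8,263.9,121.0),ray(s,226.7,231.0)]))
print("start",tri([ray(c2,137.5,192.3),ray(s,240.5,241.0)]))
E
```

```text
[([31.2, 30.8], 6, [1.4, 2.1], 45.0, [30, 30, 3, 3])]
(np.float64(226.16666666666666), np.float64(230.83333333333334))
now (array([ 0.61992863, -0.17248795,  0.15303206]), [np.float64(0.0002576447758093665), np.float64(0.00025764477580944844)])
start (array([ 0.67167779, -0.16018098,  0.16004011]), [np.float64(7.423873117306298e-05), np.float64(7.423873117314016e-05)])
```

Pin top dropped by about 7 mm (0.160 to 0.153), so it is locked in the notch. Next is the extension.

>>> step_arm([
  {"grip": -0.2, "slide": [0.005, 0.005, -0.036], "spin": 0},
  {"grip": -0.2, "slide": [0.005, 0.005, -0.036], "spin": 0},
  {"grip": -0.2, "slide": [0.005, 0.005, -0.036], "spin": 0},
  {"grip": -0.2, "slide": [0.005, 0.005, -0.036], "spin": 0},
  {"grip": -0.2, "slide": [0.005, 0.005, -0.036], "spin": 0},
  {"grip": -0.2, "slide": [0, 0, 0], "spin": -7},
  {"grip": -0.2, "slide": [0, 0, 0], "spin": -7},
  {"grip": -0.2, "slide": [0, 0, 0], "spin": -7},
  {"grip": -0.2, "slide": [0, 0, 0], "spin": -7},
  {"grip": -0.2, "slide": [0, 0, 0], "spin": -7},
  {"grip": -0.2, "slide": [0, 0, 0], "spin": -6.5},
  {"grip": -0.2, "slide": [0, 0, 0], "spin": 0},
  {"grip": -0.2, "slide": [0, 0, 0], "spin": 0},
])

```text
time_s: 15.42
ee_pos: [0.442, -0.3616, 0.2586]
eef_rot: [-1.57, 0.0, -0.192]
force: [-0.5, 0.3, 1.0]
grip_width: 0.0564
```

```bash
python3 - <<'E'
from h import *
st()
c=cams.calibration("wrist");im=cams.camera("wrist");cv2.imwrite("pics/w9.png",im);np.savez("w9.npz",**c)
for k,L in blobs(im).items():
    for b in L: print(k,b)
print(proj(c,(0.438,-.3657,.185)))
E
```

```text
t 15.42 p [ 0.442  -0.3616  0.2586] rpy [-8.998e+01  1.000e-02 -1.099e+01] F [-0.5  0.3  1. ] M [-0.09  0.08  0.02] w 0.0564 q [-0.75  0.31  1.38  0.    1.45 -0.56]
orange ([250.2, 58.4], 664, [19.7, 42.5], 63.4, [230, 42, 42, 35])
yellow ([277.3, 192.4], 2355, [62.9, 61.8], 82.9, [244, 161, 68, 69])
[278.84835572 228.85814727]
```

View pics/w9.png

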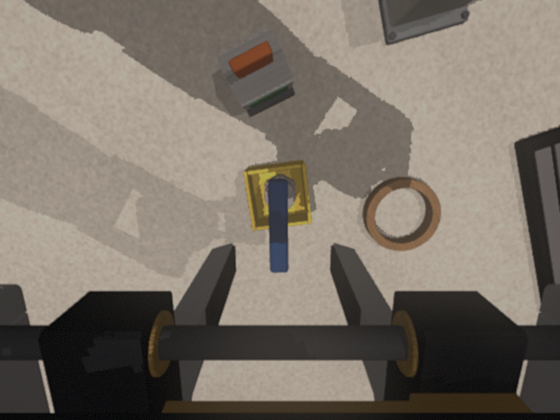

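```bash
python3 - <<'E'
from h import *
c=dict(np.load("w9.npz"));im=cv2.imread("pics/w9.png")
h=cv2.cvtColor(im,cv2.COLOR_BGR2HSV)
m=((h[...,0]>100)&(h[...,0]<130)&(h[...,1]>90)).astype(np.uint8)*255;m[:, :255]=0;m[:,305:]=0;m[:150]=0;m[290:]=0
n,l,s,ce=cv2.connectedComponentsWithStats(m);i=1+np.argmax(s[1:,4]);print(s[i],ce[i])
for v in (190,210,230,250,265):
    xs=np.nonzero(l[v]==i)[0];print(v,xs.min(),xs.max())
p=np.argwhere(l==i)[:,::-1].astype(np.float32);print(cv2.minAreaRect(p))
x,y,w,hh=s[i,:4]
for z in (.185,.177):
  a=onz(c,ce[i][0],y,z);b=onz(c,ce[i][0],y+hh,z);print(z,a,b,np.linalg.norm(a-b),(a+b)/2)
t=cams.calibration("top");print(tri([ray(t,412.6,256.4),ray(c,*ce[i])]))
rel([.438,-.365,.158])
E
```

```text
[271 243  16  28 413] [278.23970944 256.62227603]Traceback (most recent call last):
  File "<stdin>", line 7, in <module>
    return umr_minimum(a, axis, None, out, keepdims, initial, where)
ValueError: zero-size array to reduction operation minimum which has no identity
```

```bash
python3 - <<'E'
from h import *
c=dict(np.load("w9.npz"));im=cv2.imread("pics/w9.png")
h=cv2.cvtColor(im,cv2.COLOR_BGR2HSV)
m=((h[...,0]>95)&(h[...,0]<140)&(h[...,1]>50)).astype(np.uint8)*255;m[:, :255]=0;m[:,305:]=0;m[:150]=0;m[290:]=0
m=cv2.morphologyEx(m,cv2.MORPH_CLOSE,np.ones((5,5)))
n,l,s,ce=cv2.connectedComponentsWithStats(m);i=1+np.argmax(s[1:,4]);print(s[i],ce[i])
for v in (190,210,230,250,265):
    xs=np.nonzero(l[v]==i)[0];print(v,xs[[0,-1]] if len(xs) else None)
x,y,w,hh=s[i,:4]
for z in (.185,.177):
  a=onz(c,ce[i][0],y,z);b=onz(c,ce[i][0],y+hh,z);print(z,a,b,np.linalg.norm(a-b),(a+b)/2)
t=cams.calibration("top");print(tri([ray(t,412.6,256.4),ray(c,*ce[i])]))
rel([.438,-.365,.158])
E
```

```text
[ 269  180   18   92 1523] [277.9441891  225.00393959]
190 [269 286]
210 [270 286]
230 [271 285]
250 [270 286]
265 [271 286]
0.185 [ 0.44510978 -0.32582914  0.185     ] [ 0.4297966 -0.403419   0.185    ] 0.07908653027179441 [ 0.43745319 -0.36462407  0.185     ]
0.177 [ 0.44476044 -0.3270181   0.177     ] [ 0.42896429 -0.40705513  0.177     ] 0.08158091169171017 [ 0.43686237 -0.36703661  0.177     ]
(array([ 0.43825851, -0.3609901 ,  0.19111617]), [np.float64(0.00045964875973614314), np.float64(0.00045964875973623063)])
from [ 0.4418 -0.3617  0.2587] yaw -11.03 slide tool mm [ -3.1 100.7  -4. ] -> rows>= 3
```

>>> step_arm([
  {"grip": -0.2, "slide": [-0.004, 0.01, -0.004], "spin": 0},
  {"grip": -0.2, "slide": [0, 0.03, 0], "spin": 0},
  {"grip": -0.2, "slide": [0, 0.03, 0], "spin": 0},
  {"grip": -0.2, "slide": [0, 0.02, 0], "spin": 0},
  {"grip": -0.2, "slide": [0, 0.01, 0], "spin": 0},
  {"grip": 1, "slide": [0, 0, 0], "spin": 0},
  {"grip": 1, "slide": [0, 0, 0], "spin": 0},
  {"grip": 1, "slide": [0, 0, 0], "spin": 0},
  {"grip": 1, "slide": [0, 0, 0], "spin": 0},
  {"grip": 1, "slide": [0, 0, 0], "spin": 0},
  {"grip": 1, "slide": [0, 0, 0], "spin": 0},
  {"grip": 1, "slide": [0, 0, 0], "spin": 0},
  {"grip": 1, "slide": [0, 0, 0], "spin": 0},
  {"grip": 1, "slide": [0, 0, 0], "spin": 0},
], force=60)

```text
time_s: 16.63
ee_pos: [0.4368, -0.3655, 0.1595]
eef_rot: [-1.571, -0.001, -0.189]
force: [1.1, 0.5, 5.1]
grip_width: 0.0158
```

```bash
python3 - <<'E'
from h import *
st()
E
```

```text
t 16.63 p [ 0.4368 -0.3655  0.1595] rpy [-9.003e+01 -6.000e-02 -1.084e+01] F [1.1 0.5 5.1] M [-0.14 -0.13 -0.03] w 0.0158 q [-0.76  0.38  1.52  0.    1.24 -0.57]
```

>>> step_arm([
  {"grip": 1, "slide": [0, -0.02, 0], "spin": 0},
  {"grip": 1, "slide": [0, -0.035, 0], "spin": 0},
  {"grip": 1, "slide": [0, -0.04, 0], "spin": 0},
  {"grip": 1, "slide": [0, -0.04, 0], "spin": 0},
  {"grip": 1, "slide": [0, -0.04, 0], "spin": 0},
  {"grip": 1, "slide": [0, 0, 0], "spin": 0},
])

```text
time_s: 17.13
ee_pos: [0.4373, -0.366, 0.3416]
eef_rot: [-1.576, -0.009, -0.189]
force: [0.1, -2.0, -4.3]
grip_width: 0.0153
```

>>> step_arm([
  {"grip": 1, "slide": [0.003, 0, 0.02], "spin": 0},
  {"grip": 1, "slide": [0.005, 0, 0.036], "spin": 0},
  {"grip": 1, "slide": [0.005, 0, 0.036], "spin": 0},
  {"grip": 1, "slide": [0.005, 0, 0.036], "spin": 0},
  {"grip": 1, "slide": [0.005, 0, 0.036], "spin": 0},
  {"grip": 1, "slide": [0.005, 0, 0.036], "spin": 0},
  {"grip": 1, "slide": [0.005, 0, 0.036], "spin": 0},
  {"grip": 1, "slide": [0.005, 0, 0.036], "spin": 0},
  {"grip": 1, "slide": [0.005, 0, 0.036], "spin": 0},
  {"grip": 1, "slide": [0.005, 0, 0.036], "spin": 0},
  {"grip": 1, "slide": [0.005, 0, 0.036], "spin": 0},
  {"grip": 1, "slide": [0.005, 0, 0.036], "spin": 0},
  {"grip": 1, "slide": [0.005, 0, 0.036], "spin": 0},
  {"grip": 1, "slide": [0.005, 0, 0.036], "spin": 0},
  {"grip": 1, "slide": [0.005, 0, 0.036], "spin": 0},
  {"grip": 1, "slide": [0.003, 0, 0.02], "spin": 0},
  {"grip": 1, "slide": [0, 0, 0], "spin": 0},
  {"grip": 1, "slide": [0, 0, 0], "spin": 0},
])

```text
time_s: 18.63
ee_pos: [0.6133, 0.1556, 0.3319]
eef_rot: [-1.572, 0.003, -0.187]
force: [0.0, 0.5, -4.8]
grip_width: 0.0157
```

```bash
python3 - <<'E'
from h import *
st()
c=cams.calibration("wrist");im=cams.camera("wrist");cv2.imwrite("pics/w10.png",im);np.savez("w10.npz",**c)
print(proj(c,(0.6145,.2475,.145)),proj(c,(0.6145,.2475,.046)))
E
```

```text
t 18.63 p [0.6133 0.1556 0.3319] rpy [-90.08   0.16 -10.74] F [ 0.   0.5 -4.8] M [-0.05  0.1  -0.02] w 0.0157 q [ 0.19  0.45  1.04 -0.    1.66  0.38]
[268.4870509  113.68196418] [271.70530326 116.82343522]
```

View pics/w10.png

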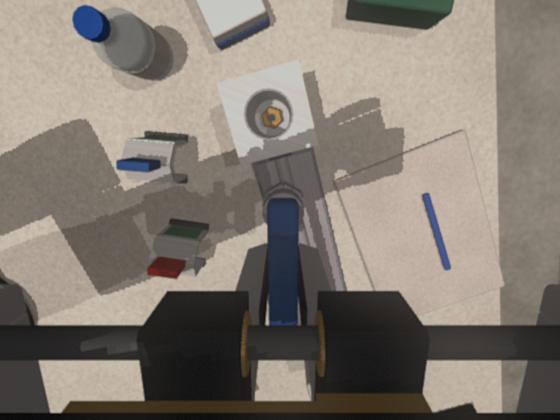

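Wrist view: looking straight into the bore, the mouth is at about (269,114) and the nut at (272,117). I'll measure the bore centre and the nut angle.

```bash
python3 - <<'E'
from h import *
c=dict(np.load("w10.npz"));im=cv2.imread("pics/w10.png")
cv2.imwrite("pics/w10c.png",cv2.resize(im[80:150,232:308],None,fx=9,fy=9,interpolation=cv2.INTER_CUBIC))
g=cv2.cvtColor(im,cv2.COLOR_BGR2GRAY);h=cv2.cvtColor(im,cv2.COLOR_BGR2HSV)
m=((h[...,1]>110)&(h[...,0]>8)&(h[...,0]<35)).astype(np.uint8)*255;m[:85]=0;m[145:]=0;m[:,:240]=0;m[:,300:]=0
n,l,s,ce=cv2.connectedComponentsWithStats(m);i=1+np.argmax(s[1:,4]);print(s[i],ce[i])
cn=max(cv2.findContours(((l==i)*255).astype(np.uint8),0,2)[0],key=cv2.contourArea)
print(onz(c,*ce[i],.046))
# radius profile vs world angle
P=np.array([onz(c,*p[0],.046)[:2] for p in cn]);q=P-onz(c,*ce[i],.046)[:2]
a=np.arctan2(q[:,1],q[:,0]);r=np.linalg.norm(q,axis=1)
print("r",r.min(),r.max()); F=np.sum(r*np.exp(6j*a));print("corner yaw mod60",np.degrees(np.angle(F))/6,abs(F)/len(r))
# bore mouth
bm=((g<165)*255).astype(np.uint8);bm[:86]=0;bm[142:]=0;bm[:,:240]=0;bm[:,298:]=0
for th in (150,165,180,195):
  bm=((g<th)*255).astype(np.uint8);mm=np.zeros_like(bm);mm[84:146,238:302]=bm[84:146,238:302]
  n,l,s,ce2=cv2.connectedComponentsWithStats(mm);j=l[105,262] or 1+np.argmax(s[1:,4])
  cn=max(cv2.findContours(((l==j)*255).astype(np.uint8),0,2)[0],key=cv2.contourArea);e=cv2.fitEllipse(cv2.convexHull(cn));print(th,e,onz(c,*e[0],.145))
E
```

```text
[267 108  15  19 143] [274.67132867 115.81818182]
[0.61878972 0.24804499 0.046     ]
r 0.0005131106106576591 0.013740830718803648
corner yaw mod60 9.17867090038203 0.0016108938988682792
150 ((273.74298095703125, 121.16199493408203), (49.48014831542969, 70.71990966796875), 145.45225524902344) [0.61861155 0.2387685  0.145     ]
165 ((273.41021728515625, 121.17800903320312), (50.708709716796875, 70.93829345703125), 146.1479949951172) [0.61825069 0.23881952 0.145     ]
180 ((273.18524169921875, 121.11886596679688), (51.4586296081543, 71.83385467529297), 147.65570068359375) [0.6180209  0.23892618 0.145     ]
195 ((274.1973876953125, 120.22201538085938), (54.4648551940918, 72.4208755493164), 141.17449951171875) [0.61928958 0.23964509 0.145     ]
```

View pics/w10c.png

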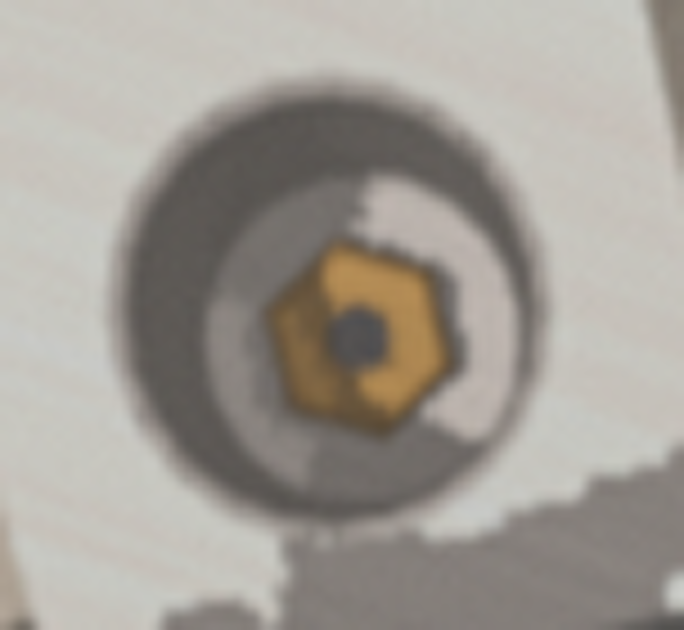

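```bash
python3 - <<'E'
from h import *
c=dict(np.load("w10.npz"))
Q=[(342,240),(436,272),(455,340),(385,432),(290,405),(268,315)]
P=np.array([onz(c,232+x/9,80+y/9,.046)[:2] for x,y in Q]);
for ctr in (P.mean(0),np.array([.6145,.2475])):
  q=P-ctr;print(ctr,np.round(np.degrees(np.arctan2(q[:,1],q[:,0]))%60,1),np.round(np.linalg.norm(q,axis=1)*1000,1),np.degrees(np.angle(np.sum(np.exp(6j*np.arctan2(q[:,1],q[:,0])))))/6)
print(onz(c,268.4,113.8,.145),onz(c,271.7,117.2,.046))
rel([.6145,.2475,.332])
E
```

```text
[0.61521126 0.24691846] [31.7 28.3 46.  32.3 32.1 38.2] [14.1 14.5 14.2 14.9 15.4 14.8] -25.62732138518982
[0.6145 0.2475] [28.8 25.  44.5 34.9 35.3 39.3] [13.5 14.9 15.1 15.5 15.2 13.9] -25.35604555485264
[0.61438285 0.2473973  0.145     ] [0.61439585 0.24701145 0.046     ]
from [0.6132 0.1546 0.3325] yaw -10.81 slide tool mm [-16.2   0.4  91.4] -> rows>= 3
```

Nut corners are at about 34.5° mod 60 (n about 0.51 rad), and the bore axis is at (0.6144, 0.2472). I'll move over the bore and spin to yaw 64.5°.

>>> step_arm([
  {"grip": 1, "slide": [-0.0055, 0, 0.0305], "spin": 0},
  {"grip": 1, "slide": [-0.0055, 0, 0.0305], "spin": 0},
  {"grip": 1, "slide": [-0.0053, 0, 0.0301], "spin": 0},
  {"grip": 1, "slide": [0, 0, 0], "spin": -6.85},
  {"grip": 1, "slide": [0, 0, 0], "spin": -6.85},
  {"grip": 1, "slide": [0, 0, 0], "spin": -6.85},
  {"grip": 1, "slide": [0, 0, 0], "spin": -6.85},
  {"grip": 1, "slide": [0, 0, 0], "spin": -6.85},
  {"grip": 1, "slide": [0, 0, 0], "spin": -6.85},
  {"grip": 1, "slide": [0, 0, 0], "spin": -6.85},
  {"grip": 1, "slide": [0, 0, 0], "spin": -6.85},
  {"grip": 1, "slide": [0, 0, 0], "spin": -6.85},
  {"grip": 1, "slide": [0, 0, 0], "spin": -6.85},
  {"grip": 1, "slide": [0, 0, 0], "spin": -6.85},
  {"grip": 1, "slide": [0, 0, 0], "spin": 0},
  {"grip": 1, "slide": [0, 0, 0], "spin": 0},
])

```text
time_s: 20.02
ee_pos: [0.6146, 0.2463, 0.3338]
eef_rot: [-1.571, 0.0, 1.121]
force: [0.6, -0.7, -4.7]
grip_width: 0.0158
```

```bash
python3 - <<'E'
from h import *
st();rel([.6144,.2472,.30],64.5)
E
```

```text
t 20.02 p [0.6146 0.2463 0.3338] rpy [-8.999e+01  2.000e-02  6.423e+01] F [ 0.6 -0.7 -4.7] M [ 0.03  0.01 -0.03] w 0.0158 q [ 0.33  0.52  0.92 -0.    1.7  -0.8 ]
from [0.6146 0.2463 0.3338] yaw 64.23 slide tool mm [ 0.8 33.8  0.6] -> rows>= 1 spin -0.27
```

>>> step_arm([
  {"grip": 1, "slide": [0.0008, 0.015, 0.0006], "spin": 0},
  {"grip": 1, "slide": [0, 0.012, 0], "spin": 0},
  {"grip": 1, "slide": [0, 0.01, 0], "spin": 0},
  {"grip": 1, "slide": [0, 0.01, 0], "spin": 0},
  {"grip": 1, "slide": [0, 0.006, 0], "spin": 0},
  {"grip": 1, "slide": [0, 0, 0], "spin": 0},
])

```text
time_s: 20.52
ee_pos: [0.6141, 0.248, 0.2794]
eef_rot: [-1.569, 0.002, 1.125]
force: [0.8, 0.5, -4.0]
grip_width: 0.0157
```

```bash
python3 - <<'E'
from h import *
st()
E
```

```text
t 20.52 p [0.6141 0.248  0.2794] rpy [-89.91   0.09  64.44] F [ 0.8  0.5 -4. ] M [-0.01  0.03  0.02] w 0.0157 q [ 0.33  0.53  1.03 -0.    1.58 -0.8 ]
```

>>> step_arm([
  {"grip": 1, "slide": [0, 0.015, 0], "spin": 0},
  {"grip": 1, "slide": [0, 0.02, 0], "spin": 0},
  {"grip": 1, "slide": [0, 0.02, 0], "spin": 0},
  {"grip": 1, "slide": [0, 0.015, 0], "spin": 0},
  {"grip": 1, "slide": [0, 0, 0], "spin": 0},
])

```text
time_s: 20.93
ee_pos: [0.6135, 0.2479, 0.208]
eef_rot: [-1.568, 0.003, 1.125]
force: [-0.7, -0.9, -5.4]
grip_width: 0.0156
```

```bash
python3 - <<'E'
from h import *
st()
E
```

```text
t 20.93 p [0.6135 0.2479 0.208 ] rpy [-89.82   0.18  64.47] F [-0.7 -0.9 -5.4] M [ 0.02  0.17 -0.03] w 0.0156 q [ 0.33  0.56  1.15 -0.    1.44 -0.8 ]
```

>>> step_arm([
  {"grip": 1, "slide": [0, 0.004, 0], "spin": 0},
  {"grip": 1, "slide": [0, 0.004, 0], "spin": 0},
  {"grip": 1, "slide": [0, 0.004, 0], "spin": 0},
  {"grip": 1, "slide": [0, 0, 0], "spin": 0},
])

```text
time_s: 21.27
ee_pos: [0.6144, 0.2482, 0.1989]
eef_rot: [-1.571, -0.0, 1.126]
force: [-0.4, 0.3, -4.1]
grip_width: 0.0157
```

```bash
python3 - <<'E'
from h import *
st()
E
```

```text
t 21.27 p [0.6144 0.2482 0.1989] rpy [-90.    -0.    64.51] F [-0.4  0.3 -4.1] M [-0.03  0.09  0.  ] w 0.0157 q [ 0.33  0.56  1.17 -0.    1.41 -0.8 ]
```

>>> step_arm([
  {"grip": 1, "slide": [0, 0.003, 0], "spin": 0},
  {"grip": 1, "slide": [0, 0.003, 0], "spin": 0},
  {"grip": 1, "slide": [0, 0.002, 0], "spin": 0},
  {"grip": 1, "slide": [0, 0, 0], "spin": 0},
])

```text
time_s: 21.6
ee_pos: [0.6142, 0.2481, 0.1904]
eef_rot: [-1.57, 0.001, 1.126]
force: [0.2, 0.1, -4.9]
grip_width: 0.0153
```

```bash
python3 - <<'E'
from h import *
st()
E
```

```text
t 21.6 p [0.6142 0.2481 0.1904] rpy [-8.997e+01  4.000e-02  6.451e+01] F [ 0.2  0.1 -4.9] M [-0.14  0.04  0.  ] w 0.0153 q [ 0.33  0.57  1.18 -0.    1.4  -0.8 ]
```

Engaged: bottom is 10 mm below the nut top with no contact force. Now tightening.

>>> step_arm([
  {"grip": 1, "slide": [0, 0.003, 0], "spin": 2},
  {"grip": 1, "slide": [0, 0, 0], "spin": 4},
  {"grip": 1, "slide": [0, 0, 0], "spin": 4},
  {"grip": 1, "slide": [0, 0, 0], "spin": 4},
  {"grip": 1, "slide": [0, 0, 0], "spin": 4},
  {"grip": 1, "slide": [0, 0, 0], "spin": 4},
  {"grip": 1, "slide": [0, 0, 0], "spin": 4},
  {"grip": 1, "slide": [0, 0, 0], "spin": 4},
  {"grip": 1, "slide": [0, 0, 0], "spin": 4},
])

```text
time_s: 22.35
ee_pos: [0.6142, 0.248, 0.1875]
eef_rot: [-1.571, 0.001, 0.529]
force: [-0.4, -1.3, -5.1]
grip_width: 0.0154
```

```bash
python3 - <<'E'
from h import *
st()
E
```

```text
t 22.35 p [0.6142 0.248  0.1875] rpy [-9.001e+01  7.000e-02  3.034e+01] F [-0.4 -1.3 -5.1] M [-0.49  0.14  0.31] w 0.0154 q [ 0.33  0.57  1.18 -0.    1.39 -0.2 ]
```

Torque 0.31 N·m shows the nut is turning. I'll carry on.

>>> step_arm([
  {"grip": 1, "slide": [0, 0, 0], "spin": 5},
  {"grip": 1, "slide": [0, 0, 0], "spin": 5},
  {"grip": 1, "slide": [0, 0, 0], "spin": 5},
  {"grip": 1, "slide": [0, 0, 0], "spin": 5},
  {"grip": 1, "slide": [0, 0, 0], "spin": 5},
  {"grip": 1, "slide": [0, 0, 0], "spin": 5},
  {"grip": 1, "slide": [0, 0, 0], "spin": 5},
  {"grip": 1, "slide": [0, 0, 0], "spin": 5},
  {"grip": 1, "slide": [0, 0, 0], "spin": 5},
  {"grip": 1, "slide": [0, 0, 0], "spin": 5},
  {"grip": 1, "slide": [0, 0, 0], "spin": 5},
  {"grip": 1, "slide": [0, 0, 0], "spin": 5},
  {"grip": 1, "slide": [0, 0, 0], "spin": 5},
  {"grip": 1, "slide": [0, 0, 0], "spin": 5},
  {"grip": 1, "slide": [0, 0, 0], "spin": 5},
  {"grip": 1, "slide": [0, 0, 0], "spin": 5},
  {"grip": 1, "slide": [0, 0, 0], "spin": 5},
  {"grip": 1, "slide": [0, 0, 0], "spin": 5},
])

```text
time_s: 23.85
ee_pos: [0.6144, 0.2479, 0.1875]
eef_rot: [-1.572, -0.001, -1.042]
force: [0.5, -2.4, -5.3]
grip_width: 0.0154
```

```bash
python3 - <<'E'
from h import *
st()
E
```

```text
t 23.85 p [0.6144 0.2479 0.1875] rpy [-9.005e+01 -4.000e-02 -5.972e+01] F [ 0.5 -2.4 -5.3] M [-0.7  -0.04  0.36] w 0.0154 q [ 0.33  0.57  1.18 -0.    1.39  1.37]
```

>>> step_arm([
  {"grip": 1, "slide": [0, 0, 0], "spin": 2.5},
  {"grip": 1, "slide": [0, 0, 0], "spin": 2.5},
  {"grip": 1, "slide": [0, 0, 0], "spin": 2.5},
  {"grip": 1, "slide": [0, 0, 0], "spin": 2.5},
  {"grip": 1, "slide": [0, 0, 0], "spin": 2.5},
  {"grip": 1, "slide": [0, 0, 0], "spin": 2.5},
  {"grip": 1, "slide": [0, 0, 0], "spin": 2.5},
  {"grip": 1, "slide": [0, 0, 0], "spin": 2.5},
])

```text
time_s: 24.52
ee_pos: [0.6143, 0.2478, 0.1875]
eef_rot: [-1.572, -0.001, -1.389]
force: [0.3, -2.7, -5.3]
grip_width: 0.0153
```

```bash
python3 - <<'E'
from h import *
st()
E
```

```text
t 24.52 p [0.6143 0.2478 0.1875] rpy [-9.004e+01 -6.000e-02 -7.960e+01] F [ 0.3 -2.7 -5.3] M [-0.84  0.06  0.31] w 0.0153 q [ 0.33  0.57  1.18 -0.    1.39  1.72]
```

>>> step_arm([
  {"grip": 1, "slide": [0, 0, 0], "spin": 1.5},
  {"grip": 1, "slide": [0, 0, 0], "spin": 1.5},
  {"grip": 1, "slide": [0, 0, 0], "spin": 1.5},
  {"grip": 1, "slide": [0, 0, 0], "spin": 1.5},
])

```text
time_s: 24.85
ee_pos: [0.6143, 0.2477, 0.1875]
eef_rot: [-1.571, -0.001, -1.493]
force: [0.1, -1.6, -4.8]
grip_width: 0.0155
```

```bash
python3 - <<'E'
from h import *
st()
E
```

```text
t 24.85 p [0.6143 0.2477 0.1875] rpy [-9.004e+01 -6.000e-02 -8.555e+01] F [ 0.1 -1.6 -4.8] M [-0.84  0.07  0.3 ] w 0.0155 q [ 0.33  0.57  1.18 -0.    1.39  1.82]
```

>>> step_arm([
  {"grip": 1, "slide": [0, 0, 0], "spin": 1.5},
  {"grip": 1, "slide": [0, 0, 0], "spin": 1.5},
  {"grip": 1, "slide": [0, 0, 0], "spin": 1.5},
  {"grip": 1, "slide": [0, 0, 0], "spin": 1.5},
])

```text
time_s: 25.18
ee_pos: [0.6143, 0.2477, 0.1875]
eef_rot: [-1.571, -0.001, -1.598]
force: [1.1, -2.6, -4.3]
grip_width: 0.0155
```

```bash
python3 - <<'E'
from h import *
st()
E
```

```text
t 25.18 p [0.6143 0.2477 0.1875] rpy [-9.004e+01 -7.000e-02 -9.155e+01] F [ 1.1 -2.6 -4.3] M [-0.87  0.06  0.25] w 0.0155 q [ 0.33  0.57  1.18 -0.    1.39  1.93]
```

>>> step_arm([
  {"grip": 1, "slide": [0, 0, 0], "spin": 1.5},
  {"grip": 1, "slide": [0, 0, 0], "spin": 1.5},
  {"grip": 1, "slide": [0, 0, 0], "spin": 1.5},
  {"grip": 1, "slide": [0, 0, 0], "spin": 1.5},
])

```text
time_s: 25.52
ee_pos: [0.6143, 0.2479, 0.1875]
eef_rot: [-1.571, -0.001, -1.702]
force: [-0.6, -2.7, -5.2]
grip_width: 0.0152
```

```bash
python3 - <<'E'
from h import *
st()
E
```

```text
t 25.52 p [0.6143 0.2479 0.1875] rpy [-9.003e+01 -7.000e-02 -9.752e+01] F [-0.6 -2.7 -5.2] M [-0.67  0.16  0.64] w 0.0152 q [ 0.33  0.57  1.18 -0.    1.39  2.03]
```

Torque doubled, so this is the stop. I'll do two more small rows and hold.

>>> step_arm([
  {"grip": 1, "slide": [0, 0, 0], "spin": 1.5},
  {"grip": 1, "slide": [0, 0, 0], "spin": 1.5},
  {"grip": 1, "slide": [0, 0, 0], "spin": 0},
  {"grip": 1, "slide": [0, 0, 0], "spin": 0},
  {"grip": 1, "slide": [0, 0, 0], "spin": 0},
])

```text
time_s: 25.93
ee_pos: [0.6142, 0.2481, 0.1875]
eef_rot: [-1.571, -0.001, -1.753]
force: [-0.4, -2.7, -6.1]
grip_width: 0.0154
```

```bash
python3 - <<'E'
from h import *
st()
E
```

```text
t 25.93 p [0.6142 0.2481 0.1875] rpy [-9.0040e+01 -4.0000e-02 -1.0042e+02] F [-0.4 -2.7 -6.1] M [-0.74  0.25  0.78] w 0.0154 q [ 0.33  0.57  1.18 -0.    1.39  2.08]
```

>>> step_arm([
  {"grip": 1, "slide": [0, 0, 0], "spin": -4},
  {"grip": 1, "slide": [0, 0, 0], "spin": -4},
  {"grip": 1, "slide": [0, -0.01, 0], "spin": 0},
  {"grip": 1, "slide": [0, -0.02, 0], "spin": 0},
  {"grip": 1, "slide": [0, -0.02, 0], "spin": 0},
  {"grip": 1, "slide": [0, -0.02, 0], "spin": 0},
  {"grip": 1, "slide": [0, -0.02, 0], "spin": 0},
  {"grip": 1, "slide": [0, -0.02, 0], "spin": 0},
  {"grip": 1, "slide": [0, -0.02, 0], "spin": 0},
  {"grip": 1, "slide": [0, -0.02, 0], "spin": 0},
  {"grip": 1, "slide": [0, 0, 0], "spin": 0},
])

```text
time_s: 26.85
ee_pos: [0.6149, 0.2487, 0.3431]
eef_rot: [-1.564, 0.003, -1.615]
force: [0.3, 0.3, -3.9]
grip_width: 0.0154
```

```bash
python3 - <<'E'
from h import *
st();rel([.437,-.365,.34])
c=cams.calibration("wrist");im=cams.camera("wrist");cv2.imwrite("pics/w11.png",im)
E
```

```text
t 26.85 p [0.6149 0.2487 0.3431] rpy [-89.61   0.19 -92.55] F [ 0.3  0.3 -3.9] M [0.02 0.04 0.  ] w 0.0154 q [0.33 0.52 0.9  0.   1.71 1.94]
from [0.6149 0.2487 0.3431] yaw -92.55 slide tool mm [ 6.210e+02  1.000e-01 -1.504e+02] -> rows>= 15
```

View pics/w11.png

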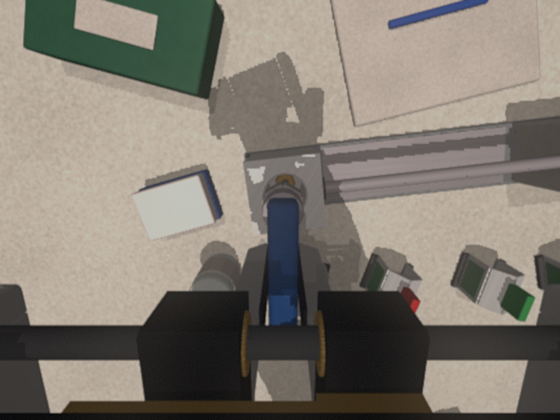

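>>> step_arm([
  {"grip": 1, "slide": [0, 0, -0.03], "spin": 0},
  {"grip": 1, "slide": [0, 0, -0.03], "spin": 0},
  {"grip": 1, "slide": [0, 0, -0.02], "spin": 0},
  {"grip": 1, "slide": [0, 0, 0], "spin": 0},
])

```text
time_s: 27.23
ee_pos: [0.5314, 0.2523, 0.3376]
eef_rot: [-1.572, 0.0, -1.613]
force: [2.0, 0.6, -4.2]
grip_width: 0.0154
```

```bash
python3 - <<'E'
from h import *
st();rel([.437,-.365,.34])
c=cams.calibration("wrist");im=cams.camera("wrist");np.savez("w12.npz",**c)
u=proj(c,(.6144,.2474,.046)).round().astype(int);print(u)
cv2.imwrite("pics/w12c.png",cv2.resize(im[u[1]-40:u[1]+40,u[0]-40:u[0]+40],None,fx=7,fy=7,interpolation=cv2.INTER_CUBIC))
E
```

```text
t 27.23 p [0.5314 0.2523 0.3376] rpy [-9.007e+01  2.000e-02 -9.244e+01] F [ 2.   0.6 -4.2] M [-0.08 -0.39  0.01] w 0.0154 q [0.38 0.33 1.18 0.   1.63 1.99]
from [0.5314 0.2523 0.3376] yaw -92.44 slide tool mm [620.7  -2.6 -68. ] -> rows>= 15 
[284 122]
```

View pics/w12c.png

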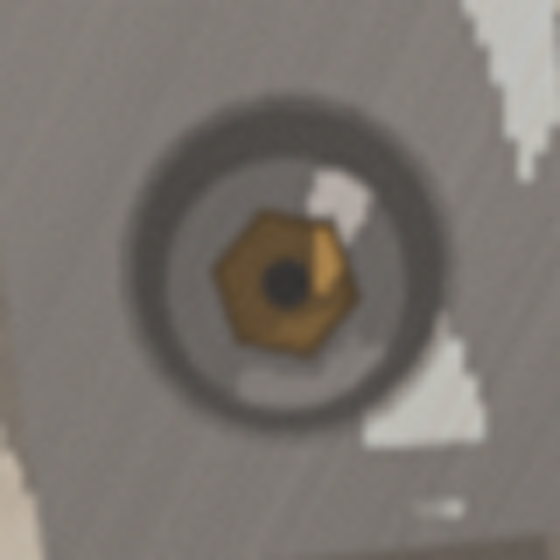

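```bash
python3 - <<'E'
from h import *
c=dict(np.load("w12.npz"))
Q=[(265,212),(335,222),(357,292),(305,357),(238,338),(213,272)]
P=np.array([onz(c,244+x/7,82+y/7,.046)[:2] for x,y in Q]);q=P-P.mean(0)
print(P.mean(0),np.round(np.degrees(np.arctan2(q[:,1],q[:,0]))%60,1),np.degrees(np.angle(np.sum(np.exp(6j*np.arctan2(q[:,1],q[:,0])))))/6)
E
```

```text
[0.61388831 0.24672334] [14.5 17.3 20.3 12.9 16.  19.7] 16.783829410975333
```

>>> step_arm([
  {"grip": 1, "slide": [0.02, 0, -0.002], "spin": 0},
  {"grip": 1, "slide": [0.037, 0, -0.004], "spin": 0},
  {"grip": 1, "slide": [0.037, 0, -0.004], "spin": 0},
  {"grip": 1, "slide": [0.037, 0, -0.004], "spin": 0},
  {"grip": 1, "slide": [0.037, 0, -0.004], "spin": 0},
  {"grip": 1, "slide": [0.037, 0, -0.004], "spin": 0},
  {"grip": 1, "slide": [0.037, 0, -0.004], "spin": 0},
  {"grip": 1, "slide": [0.037, 0, -0.004], "spin": 0},
  {"grip": 1, "slide": [0.037, 0, -0.004], "spin": 0},
  {"grip": 1, "slide": [0.037, 0, -0.004], "spin": 0},
  {"grip": 1, "slide": [0.037, 0, -0.004], "spin": 0},
  {"grip": 1, "slide": [0.037, 0, -0.004], "spin": 0},
  {"grip": 1, "slide": [0.037, 0, -0.004], "spin": 0},
  {"grip": 1, "slide": [0.037, 0, -0.004], "spin": 0},
  {"grip": 1, "slide": [0.037, 0, -0.004], "spin": 0},
  {"grip": 1, "slide": [0.037, 0, -0.004], "spin": 0},
  {"grip": 1, "slide": [0.037, 0, -0.004], "spin": 0},
  {"grip": 1, "slide": [0.01, 0, -0.001], "spin": 0},
  {"grip": 1, "slide": [0, 0, 0], "spin": 0},
  {"grip": 1, "slide": [0, 0, 0], "spin": 0},
])

```text
time_s: 28.95
ee_pos: [0.4405, -0.3672, 0.3366]
eef_rot: [-1.572, 0.001, -1.616]
force: [-0.1, 0.0, -4.1]
grip_width: 0.0155
```

```bash
python3 - <<'E'
from h import *
st();rel([.437,-.365,.22],-90)
c=cams.calibration("wrist");im=cams.camera("wrist");cv2.imwrite("pics/w13.png",im);np.savez("w13.npz",**c)
for k,L in blobs(im).items():
    for b in L: print(k,b)
E
```

```text
t 28.95 p [ 0.4405 -0.3672  0.3366] rpy [-9.007e+01  8.000e-02 -9.257e+01] F [-0.1  0.  -4.1] M [ 0.04  0.2  -0.04] w 0.0155 q [-0.76  0.3   1.23  0.    1.62  0.86]
from [ 0.4405 -0.3672  0.3366] yaw -92.57 slide tool mm [ -1.9 116.6  -3.4] -> rows>= 3 spin -2.57
green ([113.8, 66.5], 46, [3.0, 12.0], 90.0, [108, 65, 13, 4])
green ([65.0, 202.1], 742, [25.3, 33.8], 2.1, [52, 186, 27, 34])
green ([20.6, 225.0], 536, [19.9, 34.6], 4.4, [10, 209, 23, 34])
orange ([170.5, 193.8], 511, [30.8, 17.6], 68.6, [158, 178, 26, 34])
red ([82.2, 29.4], 88, [10.7, 8.9], 63.4, [77, 24, 11, 11])
blue ([287.2, 270.3], 131, [14.0, 14.9], 7.1, [281, 262, 15, 16])
blue ([282.9, 303.7], 1070, [48.0, 26.0], 90.0, [270, 277, 27, 49])
yellow ([284.5, 174.1], 1587, [51.1, 52.6], 1.3, [259, 157, 52, 54])
```

View pics/w13.png

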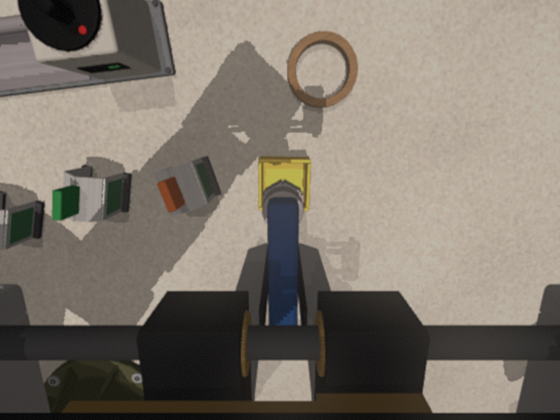

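```bash
python3 - <<'E'
from h import *
c=dict(np.load("w13.npz"))
a=onz(c,259,157,.05);b=onz(c,311,157,.05);print(a,b,np.linalg.norm(a-b))
d=(b-a)/np.linalg.norm(b-a);n=np.array([d[1],-d[0],0]);n*= -1 if n[0]>0 else 1
print("centre",(a+b)/2+n*.038)
E
```

```text
[ 0.47687152 -0.33376534  0.05      ] [ 0.473607   -0.40805247  0.05      ] 0.07435882281606152
centre [ 0.4372759  -0.36924062  0.05      ]
```

>>> step_arm([
  {"grip": 1, "slide": [0, 0.01, -0.0035], "spin": 0},
  {"grip": 1, "slide": [0, 0.025, 0], "spin": 0},
  {"grip": 1, "slide": [0, 0.03, 0], "spin": 0},
  {"grip": 1, "slide": [0, 0.03, 0], "spin": 0},
  {"grip": 1, "slide": [0, 0.025, 0], "spin": 0},
  {"grip": 1, "slide": [0, 0.02, 0], "spin": 0},
  {"grip": 1, "slide": [0, 0.015, 0], "spin": 0},
  {"grip": 1, "slide": [0, 0.009, 0], "spin": 0},
  {"grip": 1, "slide": [0, 0.005, 0], "spin": 0},
  {"grip": 1, "slide": [0, 0, 0], "spin": 0},
  {"grip": 1, "slide": [0, 0, 0], "spin": 0},
])

```text
time_s: 29.92
ee_pos: [0.4375, -0.3665, 0.1698]
eef_rot: [-1.57, -0.001, -1.614]
force: [0.5, -0.7, -3.3]
grip_width: 0.0153
```

```bash
python3 - <<'E'
from h import *
st()
E
```

```text
t 29.92 p [ 0.4375 -0.3665  0.1698] rpy [-8.995e+01 -4.000e-02 -9.246e+01] F [ 0.5 -0.7 -3.3] M [0.   0.13 0.02] w 0.0153 q [-0.76  0.38  1.51  0.    1.26  0.85]
```

>>> step_arm([
  {"grip": 1, "slide": [0, 0.004, 0], "spin": 0},
  {"grip": 1, "slide": [0, 0.003, 0], "spin": 0},
  {"grip": 1, "slide": [0, 0.0025, 0], "spin": 0},
  {"grip": 1, "slide": [0, 0, 0], "spin": 0},
  {"grip": 1, "slide": [0, 0, 0], "spin": 0},
])

```text
time_s: 30.33
ee_pos: [0.4372, -0.3668, 0.1598]
eef_rot: [-1.57, -0.001, -1.614]
force: [1.0, -0.1, -2.5]
grip_width: 0.0151
```

```bash
python3 - <<'E'
from h import *
st()
E
```

```text
t 30.33 p [ 0.4372 -0.3668  0.1598] rpy [-8.997e+01 -3.000e-02 -9.249e+01] F [ 1.  -0.1 -2.5] M [-0.11  0.1  -0.01] w 0.0151 q [-0.76  0.38  1.52 -0.    1.24  0.85]
```

>>> step_arm([
  {"grip": 1, "slide": [0, 0.001, 0], "spin": 0},
  {"grip": 1, "slide": [0, 0, 0], "spin": 0},
  {"grip": 0.2, "slide": [0, 0, 0], "spin": 0},
  {"grip": 0.2, "slide": [0, 0, 0], "spin": 0},
  {"grip": 0.2, "slide": [0, 0, 0], "spin": 0},
  {"grip": 0.2, "slide": [0, 0, 0], "spin": 0},
  {"grip": 0.2, "slide": [0, -0.01, 0], "spin": 0},
  {"grip": 0.2, "slide": [0, -0.03, 0], "spin": 0},
  {"grip": 0.2, "slide": [0, -0.04, 0], "spin": 0},
  {"grip": 0.2, "slide": [0, -0.04, 0], "spin": 0},
  {"grip": 0.2, "slide": [0, -0.01, 0], "spin": 0},
  {"grip": 0.2, "slide": [0, 0, 0], "spin": 0},
])

```text
time_s: 31.33
ee_pos: [0.4377, -0.3672, 0.2927]
eef_rot: [-1.566, -0.004, -1.614]
force: [0.1, 0.3, -1.5]
grip_width: 0.0375
```

```bash
python3 - <<'E'
from h import *
st()
c=cams.calibration("wrist");im=cams.camera("wrist");cv2.imwrite("pics/w14.png",im);np.savez("w14.npz",**c)
for k,L in blobs(im).items():
    for b in L: print(k,b)
t=cams.camera("top");cv2.imwrite("pics/t14.png",t);s=cams.camera("scene");cv2.imwrite("pics/s14.png",s)
E
```

```text
t 31.33 p [ 0.4377 -0.3672  0.2927] rpy [-89.72  -0.25 -92.48] F [ 0.1  0.3 -1.5] M [-0.05  0.18  0.  ] w 0.0375 q [-0.76  0.3   1.33 -0.    1.51  0.85]
green ([91.9, 57.0], 70, [5.0, 15.0], 90.0, [85, 54, 16, 6])
green ([38.0, 209.2], 1038, [38.0, 31.0], 90.0, [23, 191, 32, 39])
green ([89.4, 197.5], 14, [4.0, 6.0], 0.0, [88, 194, 5, 7])
green ([2.7, 229.1], 177, [30.0, 6.0], 90.0, [0, 215, 7, 31])
green ([88.4, 217.9], 14, [4.2, 5.7], 45.0, [87, 215, 5, 7])
orange ([156.5, 199.8], 710, [34.5, 21.4], 68.2, [141, 182, 31, 38])
red ([50.6, 11.8], 114, [12.0, 10.6], 45.0, [45, 6, 12, 13])
blue ([282.0, 223.7], 599, [54.0, 13.0], 90.0, [275, 195, 14, 55])
yellow ([282.8, 186.1], 2006, [58.0, 56.0], 90.0, [255, 159, 57, 59])
```

View pics/w14.png

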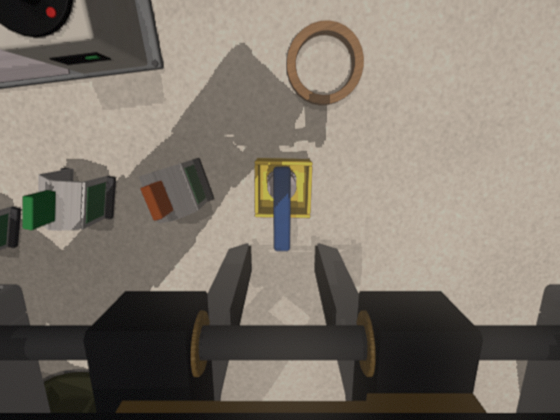

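View pics/s14.png

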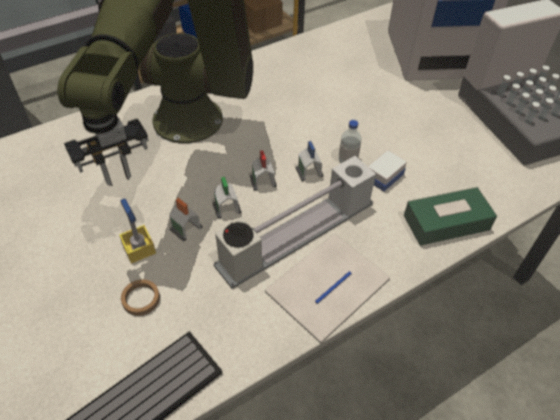

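Wrist and scene views: the extension stands upright in the stand. The red carrier has shifted from (271,164) to (263,157) in the scene view, so I'll measure again before each grasp. Orange first.

>>> step_arm([
  {"grip": -0.2, "slide": [-0.029, 0.01, -0.001], "spin": -6},
  {"grip": -0.2, "slide": [-0.029, 0.015, -0.001], "spin": -6},
  {"grip": -0.2, "slide": [-0.029, 0.015, -0.001], "spin": -6},
  {"grip": -0.2, "slide": [-0.029, 0.015, -0.001], "spin": -6},
  {"grip": -0.2, "slide": [-0.029, 0.015, -0.001], "spin": 0},
  {"grip": -0.2, "slide": [0, 0, 0], "spin": 0},
  {"grip": -0.2, "slide": [0, 0, 0], "spin": 0},
])

```text
time_s: 32.07
ee_pos: [0.4077, -0.2249, 0.2171]
eef_rot: [-1.572, 0.002, -1.194]
force: [0.0, -1.6, -0.3]
grip_width: 0.0565
```

```bash
python3 - <<'E'
from h import *
st()
c=cams.calibration("wrist");im=cams.camera("wrist");cv2.imwrite("pics/w15.png",im);np.savez("w15.npz",**c)
for k,L in blobs(im).items():
    for b in L: print(k,b)
E
```

```text
t 32.07 p [ 0.4077 -0.2249  0.2171] rpy [-90.09   0.12 -68.42] F [ 0.  -1.6 -0.3] M [-0.05  0.14 -0.  ] w 0.0565 q [-0.58  0.1   1.73 -0.    1.31  0.61]
green ([140.0, 125.2], 1236, [27.8, 50.7], 29.1, [117, 102, 47, 45])
green ([43.8, 122.4], 869, [24.0, 53.6], 32.5, [20, 104, 49, 37])
orange ([292.5, 178.7], 505, [12.4, 44.4], 8.1, [285, 157, 17, 46])
blue ([491.7, 257.6], 1346, [17.5, 86.8], 33.7, [460, 221, 62, 71])
yellow ([403.2, 219.6], 3156, [80.9, 68.0], 26.6, [357, 174, 100, 89])
```

View pics/w15.png

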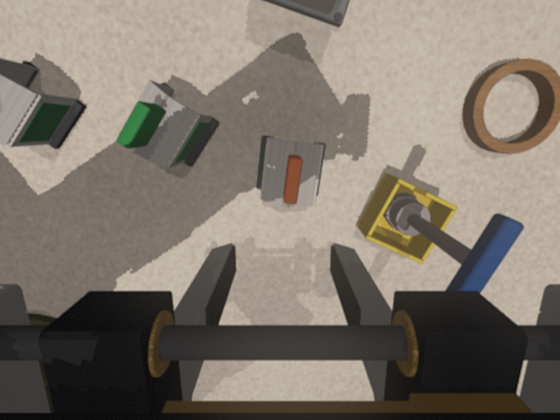

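```bash
cat >> h.py <<'E'
def tab(im,c,col,near=None,z=.122,mn=80):
    m=masks(im)[col];n,l,s,ce=cv2.connectedComponentsWithStats(m)
    best=None
    for i in range(1,n):
        if s[i,4]<mn: continue
        p=onz(c,*ce[i],z)
        d=np.linalg.norm(p[:2]-np.array(near)) if near is not None else -s[i,4]
        if best is None or d<best[0]: best=(d,i)
    i=best[1];pts=np.argwhere(l==i)[:,::-1].astype(np.float32);bx=cv2.boxPoints(cv2.minAreaRect(pts))
    W=np.array([onz(c,*q,z) for q in bx]);e1=W[1]-W[0];e2=W[2]-W[1]
    L=e1 if np.linalg.norm(e1)>np.linalg.norm(e2) else e2
    yaw=np.degrees(np.arctan2(L[1],L[0]));yaw=(yaw+90)%180-90
    print(col,"px",np.round(ce[i],1),"centre",np.round(W.mean(0),4),"size",np.round([np.linalg.norm(e1)*1e3,np.linalg.norm(e2)*1e3],1),"tab yaw",round(yaw,1),"jaw yaw",round(yaw+90,1),round(yaw-90,1))
    return W.mean(0),yaw,ce[i]
E
python3 - <<'E'
from h import *
c=dict(np.load("w15.npz"));im=cv2.imread("pics/w15.png")
p,y,u=tab(im,c,"orange",(.439,-.222));tab(im,c,"green",(.436,-.08))
c14=dict(np.load("w14.npz"));im14=cv2.imread("pics/w14.png");tab(im14,c14,"orange",(.439,-.222))
s=cams.calibration("scene");ss=cv2.imread("pics/s14.png")
for b in blobs(ss)["orange"]: 
    print(b, tri([ray(s,*b[0]),ray(c,*u)]))
rel([*p[:2],.09])
E
```

```text
orange px [292.5 178.7] centre [ 0.4402 -0.2201  0.122 ] size [38.3 10.5] tab yaw 13.7 jaw yaw 103.7 -76.3
green px [140.  125.2] centre [ 0.4354 -0.087   0.122 ] size [42.6 21.3] tab yaw -13.5 jaw yaw 76.5 -103.5
orange px [156.5 199.8] centre [ 0.4417 -0.2276  0.122 ] size [24.3 37.8] tab yaw 14.3 jaw yaw 104.3 -75.7
([181.6, 204.6], 51, [14.8, 5.7], 45.0, [177, 199, 10, 14]) (array([ 0.43987656, -0.22069181,  0.10918149]), [np.float64(0.0003675775154842363), np.float64(0.00036757751548439243)])
from [ 0.4084 -0.2259  0.2179] yaw -68.47 slide tool mm [  6.4 127.9  31.8] -> rows>= 4
```

>>> step_arm([
  {"grip": -0.2, "slide": [0.0064, 0.02, 0.0318], "spin": 0},
  {"grip": -0.2, "slide": [0, 0.02, 0], "spin": 3.9},
  {"grip": -0.2, "slide": [0, 0.03, 0], "spin": 3.9},
  {"grip": -0.2, "slide": [0, 0.03, 0], "spin": 0},
  {"grip": -0.2, "slide": [0, 0.02, 0], "spin": 0},
  {"grip": -0.2, "slide": [0, 0.0085, 0], "spin": 0},
  {"grip": -0.2, "slide": [0, 0, 0], "spin": 0},
  {"grip": 1, "slide": [0, 0, 0], "spin": 0},
  {"grip": 1, "slide": [0, 0, 0], "spin": 0},
  {"grip": 1, "slide": [0, 0, 0], "spin": 0},
  {"grip": 1, "slide": [0, 0, 0], "spin": 0},
  {"grip": 1, "slide": [0, 0, 0], "spin": 0},
  {"grip": 1, "slide": [0, 0, 0], "spin": 0},
  {"grip": 1, "slide": [0, 0, 0], "spin": 0},
  {"grip": 1, "slide": [0, 0, 0], "spin": 0},
  {"grip": 1, "slide": [0, 0, 0], "spin": 0},
], force=35)

```text
time_s: 33.45
ee_pos: [0.4404, -0.2204, 0.09]
eef_rot: [-1.571, -0.0, -1.331]
force: [-0.2, -0.3, 1.0]
grip_width: 0.012
```

```bash
python3 - <<'E'
from h import *
st()
E
```

```text
t 33.45 p [ 0.4404 -0.2204  0.09  ] rpy [-8.999e+01 -1.000e-02 -7.628e+01] F [-0.2 -0.3  1. ] M [-0.01  0.2  -0.01] w 0.012 q [-0.54  0.31  1.8  -0.    1.03  0.79]
```

>>> step_arm([
  {"grip": 1, "slide": [0, -0.02, 0], "spin": 0},
  {"grip": 1, "slide": [0, -0.035, 0], "spin": 0},
  {"grip": 1, "slide": [0, -0.035, 0], "spin": -6.7},
  {"grip": 1, "slide": [0, -0.035, 0], "spin": -6.7},
  {"grip": 1, "slide": [0, -0.035, 0], "spin": -6.7},
  {"grip": 1, "slide": [0, -0.035, 0], "spin": -6.7},
  {"grip": 1, "slide": [0, 0, 0], "spin": -6.7},
  {"grip": 1, "slide": [0, 0, 0], "spin": -6.7},
  {"grip": 1, "slide": [0, 0, 0], "spin": -6.7},
  {"grip": 1, "slide": [0, 0, 0], "spin": -6.7},
  {"grip": 1, "slide": [0, 0, 0], "spin": -6.7},
  {"grip": 1, "slide": [0, 0, 0], "spin": -6.7},
  {"grip": 1, "slide": [0, 0, 0], "spin": -6.7},
  {"grip": 1, "slide": [0, 0, 0], "spin": -6.6},
])

```text
time_s: 34.62
ee_pos: [0.4402, -0.2202, 0.2846]
eef_rot: [-1.57, 0.001, 0.076]
force: [-0.0, 0.2, -2.8]
grip_width: 0.0117
```

>>> step_arm([
  {"grip": 1, "slide": [0.015, 0, 0.01], "spin": 0},
  {"grip": 1, "slide": [0.032, 0, 0.022], "spin": 0},
  {"grip": 1, "slide": [0.032, 0, 0.022], "spin": 0},
  {"grip": 1, "slide": [0.032, 0, 0.022], "spin": 0},
  {"grip": 1, "slide": [0.032, 0, 0.022], "spin": 0},
  {"grip": 1, "slide": [0.032, 0, 0.022], "spin": 0},
  {"grip": 1, "slide": [0.02, 0, 0.015], "spin": 0},
  {"grip": 1, "slide": [0.01, 0, 0.008], "spin": 0},
  {"grip": 1, "slide": [0, 0, 0], "spin": 0},
  {"grip": 1, "slide": [0, 0, 0], "spin": 0},
])

```text
time_s: 35.45
ee_pos: [0.6347, -0.063, 0.2841]
eef_rot: [-1.571, 0.002, 0.071]
force: [-0.7, 0.2, -0.8]
grip_width: 0.0114
```

```bash
python3 - <<'E'
from h import *
st();rel([.6358,-.063,.145],4)
c=cams.calibration("wrist");im=cams.camera("wrist");cv2.imwrite("pics/w16.png",im);np.savez("w16.npz",**c)
s=cams.camera("scene");cv2.imwrite("pics/s16.png",s)
E
```

```text
t 35.45 p [ 0.6347 -0.063   0.2841] rpy [-89.99   0.09   4.07] F [-0.7  0.2 -0.8] M [-0.08  0.09  0.02] w 0.0114 q [-0.16  0.46  1.12 -0.    1.56 -0.23]
from [ 0.6347 -0.063   0.2841] yaw 4.07 slide tool mm [ 1.30e+00  1.39e+02 -1.00e-01] -> rows>= 4 spin 0.07
```

View pics/w16.png

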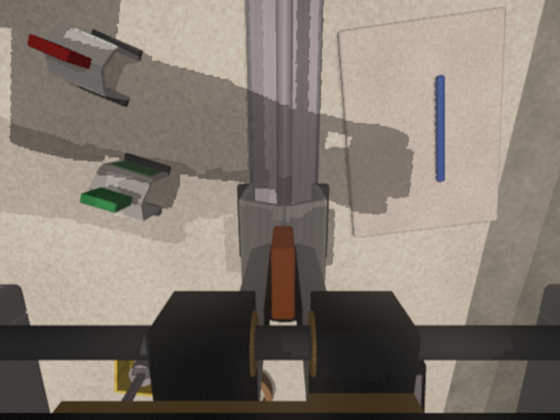

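View pics/s16.png

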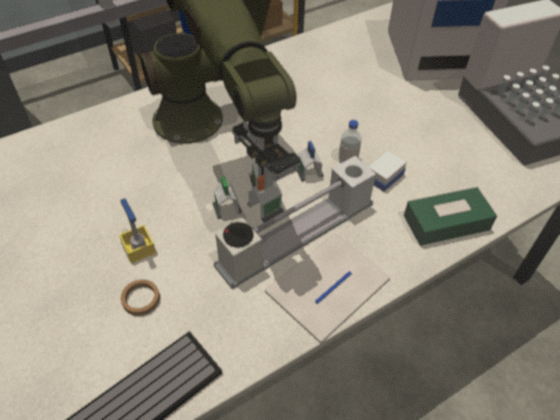

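Wrist view: the carrier roof (cols 238 to 328) straddles the bar (col 285). Lowering.

>>> step_arm([
  {"grip": 1, "slide": [0.001, 0.015, 0], "spin": 0},
  {"grip": 1, "slide": [0, 0.025, 0], "spin": 0},
  {"grip": 1, "slide": [0, 0.025, 0], "spin": 0},
  {"grip": 1, "slide": [0, 0.025, 0], "spin": 0},
  {"grip": 1, "slide": [0, 0.02, 0], "spin": 0},
  {"grip": 1, "slide": [0, 0.012, 0], "spin": 0},
  {"grip": 1, "slide": [0, 0.008, 0], "spin": 0},
  {"grip": 1, "slide": [0, 0.004, 0], "spin": 0},
  {"grip": 1, "slide": [0, 0.002, 0], "spin": 0},
  {"grip": 1, "slide": [0, 0, 0], "spin": 0},
  {"grip": 1, "slide": [0, 0, 0], "spin": 0},
])

```text
time_s: 36.47
ee_pos: [0.6362, -0.0634, 0.15]
eef_rot: [-1.571, -0.001, 0.07]
force: [-0.7, 0.5, -2.8]
grip_width: 0.0117
```

```bash
python3 - <<'E'
from h import *
st()
E
```

```text
t 36.47 p [ 0.6362 -0.0634  0.15  ] rpy [-9.002e+01 -8.000e-02  4.010e+00] F [-0.7  0.5 -2.8] M [-0.09  0.09 -0.04] w 0.0117 q [-0.16  0.54  1.31 -0.    1.29 -0.23]
```

>>> step_arm([
  {"grip": 1, "slide": [0, 0.0015, 0], "spin": 0},
  {"grip": 1, "slide": [0, 0.0015, 0], "spin": 0},
  {"grip": 1, "slide": [0, 0.001, 0], "spin": 0},
  {"grip": 1, "slide": [0, 0, 0], "spin": 0},
])

```text
time_s: 36.8
ee_pos: [0.6359, -0.0632, 0.145]
eef_rot: [-1.571, -0.0, 0.07]
force: [-0.2, -0.0, -1.7]
grip_width: 0.0117
```

```bash
python3 - <<'E'
from h import *
st()
E
```

```text
t 36.8 p [ 0.6359 -0.0632  0.145 ] rpy [-90.    -0.     4.02] F [-0.2 -0.  -1.7] M [-0.08  0.09  0.04] w 0.0117 q [-0.16  0.55  1.31 -0.    1.28 -0.23]
```

>>> step_arm([
  {"grip": 1, "slide": [0, 0.001, 0], "spin": 0},
  {"grip": 1, "slide": [0, 0, 0], "spin": 0},
  {"grip": 0.2, "slide": [0, 0, 0], "spin": 0},
  {"grip": 0.2, "slide": [0, 0, 0], "spin": 0},
  {"grip": 0.2, "slide": [0, 0, 0], "spin": 0},
  {"grip": 0.2, "slide": [0, 0, 0], "spin": 0},
  {"grip": 0.2, "slide": [0, -0.01, 0], "spin": 0},
  {"grip": 0.2, "slide": [0, -0.03, 0], "spin": 0},
  {"grip": 0.2, "slide": [0, -0.04, 0], "spin": 0},
  {"grip": 0.2, "slide": [0, -0.02, 0], "spin": 0},
  {"grip": 0.2, "slide": [0, 0, 0], "spin": 0},
])

```text
time_s: 37.72
ee_pos: [0.6372, -0.0634, 0.2504]
eef_rot: [-1.573, -0.009, 0.07]
force: [0.6, 0.4, 1.5]
grip_width: 0.0375
```

```bash
python3 - <<'E'
from h import *
st()
c=cams.calibration("wrist");im=cams.camera("wrist");cv2.imwrite("pics/w17.png",im);np.savez("w17.npz",**c)
tab(im,c,"green",(.435,-.087));tab(im,c,"orange",z=.177)
s=cams.camera("scene");cv2.imwrite("pics/s17.png",cv2.resize(s[120:290,150:410],None,fx=3,fy=3,interpolation=cv2.INTER_CUBIC))
E
```

```text
t 37.72 p [ 0.6372 -0.0634  0.2504] rpy [-90.11  -0.49   4.02] F [0.6 0.4 1.5] M [-0.06  0.    0.  ] w 0.0375 q [-0.16  0.48  1.18  0.    1.48 -0.23]
green px [ 83.1 206. ] centre [ 0.4438 -0.0753  0.122 ] size [23.6 51.8] tab yaw -13.4 jaw yaw 76.6 -103.4
orange px [280.5 222.1] centre [ 0.6362 -0.0625  0.177 ] size [ 8.8 38.4] tab yaw -85.8 jaw yaw 4.2 -175.8
```

View pics/w17.png

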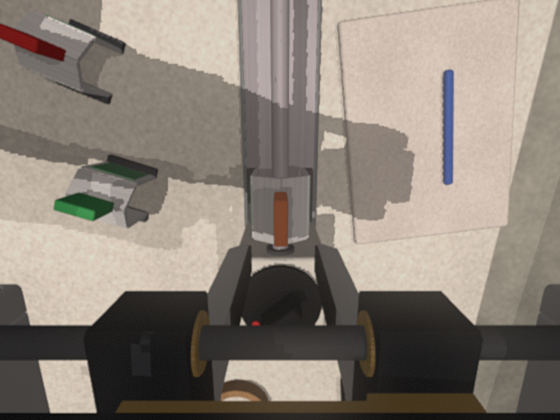

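View pics/s17.png

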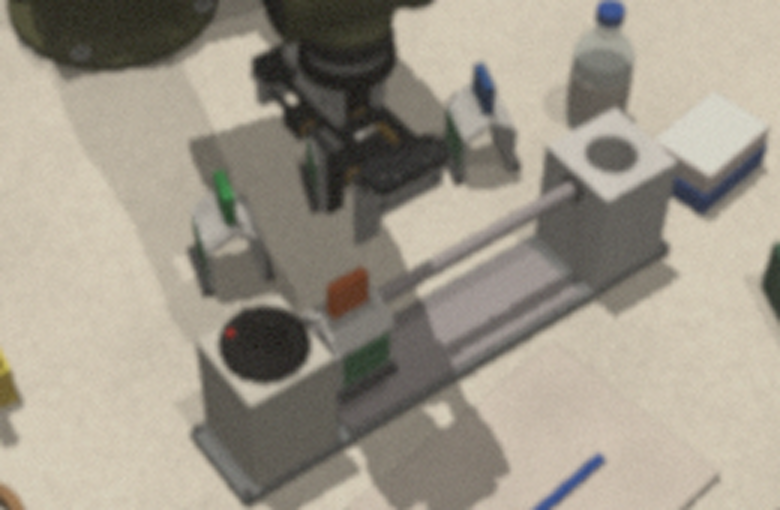

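>>> step_arm([
  {"grip": 0, "slide": [-0.0335, 0, -0.001], "spin": 0},
  {"grip": -0.2, "slide": [-0.0335, 0, -0.001], "spin": 0},
  {"grip": -0.2, "slide": [-0.0335, 0, -0.001], "spin": 0},
  {"grip": -0.2, "slide": [-0.0335, 0, -0.001], "spin": 0},
  {"grip": -0.2, "slide": [-0.0335, 0, -0.001], "spin": 0},
  {"grip": -0.2, "slide": [-0.0335, 0, -0.001], "spin": 0},
  {"grip": -0.2, "slide": [0, 0.005, 0], "spin": -6.6},
  {"grip": -0.2, "slide": [0, 0.005, 0], "spin": -6.6},
  {"grip": -0.2, "slide": [0, 0.005, 0], "spin": -6.6},
  {"grip": -0.2, "slide": [0, 0.005, 0], "spin": -6.6},
  {"grip": -0.2, "slide": [0, 0.005, 0], "spin": -6.6},
  {"grip": -0.2, "slide": [0, 0.005, 0], "spin": -6.6},
  {"grip": -0.2, "slide": [0, 0.005, 0], "spin": -6.6},
  {"grip": -0.2, "slide": [0, 0, 0], "spin": -6.6},
  {"grip": -0.2, "slide": [0, 0, 0], "spin": -6.6},
  {"grip": -0.2, "slide": [0, 0, 0], "spin": -6.6},
  {"grip": -0.2, "slide": [0, 0, 0], "spin": -6.6},
  {"grip": -0.2, "slide": [0, 0, 0], "spin": 0},
  {"grip": -0.2, "slide": [0, 0, 0], "spin": 0},
])

```text
time_s: 39.4
ee_pos: [0.4353, -0.0832, 0.2081]
eef_rot: [-1.569, -0.0, 1.334]
force: [-0.1, 0.4, -0.1]
grip_width: 0.0563
```

```bash
python3 - <<'E'
from h import *
st()
c=cams.calibration("wrist");im=cams.camera("wrist");cv2.imwrite("pics/w18.png",im);np.savez("w18.npz",**c)
p,y,u=tab(im,c,"green",(.435,-.085));rel([*p[:2],.09],y+90)
tab(im,c,"red",(.46,.08))
s=cams.calibration("scene");ss=cams.camera("scene")
for b in blobs(ss)["green"]: print(b[0],tri([ray(s,*b[0]),ray(c,*u)]))
E
```

```text
t 39.4 p [ 0.4353 -0.0832  0.2081] rpy [-89.9   -0.    76.41] F [-0.1  0.4 -0.1] M [ 0.02  0.02 -0.01] w 0.0563 q [-0.27  0.06  1.8   0.    1.29 -1.61]
green px [285.1 216.4] centre [ 0.4335 -0.0805  0.122 ] size [ 9.3 36.3] tab yaw -13.2 jaw yaw 76.8 -103.2
from [ 0.4354 -0.0832  0.2083] yaw 76.38 slide tool mm [  2.2 118.3   2.4] -> rows>= 3 spin -0.41
red px [457.5 130.2] centre [0.3971 0.0703 0.122 ] size [39.  11.9] tab yaw -19.1 jaw yaw 70.9 -109.1
[224.2, 182.8] (array([ 0.43551424, -0.0808658 ,  0.11586248]), [np.float64(0.0004665526923473442), np.float64(0.00046655269234736825)])
```

View pics/w18.png

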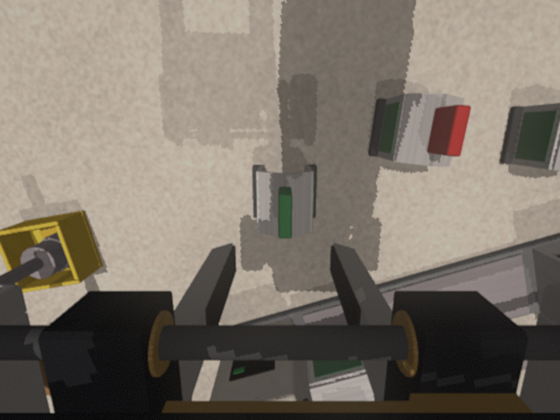

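>>> step_arm([
  {"grip": -0.2, "slide": [0.0022, 0.02, 0.0018], "spin": 0},
  {"grip": -0.2, "slide": [0, 0.03, 0], "spin": 0},
  {"grip": -0.2, "slide": [0, 0.03, 0], "spin": 0},
  {"grip": -0.2, "slide": [0, 0.025, 0], "spin": 0},
  {"grip": -0.2, "slide": [0, 0.013, 0], "spin": 0},
  {"grip": -0.2, "slide": [0, 0, 0], "spin": 0},
  {"grip": 1, "slide": [0, 0, 0], "spin": 0},
  {"grip": 1, "slide": [0, 0, 0], "spin": 0},
  {"grip": 1, "slide": [0, 0, 0], "spin": 0},
  {"grip": 1, "slide": [0, 0, 0], "spin": 0},
  {"grip": 1, "slide": [0, 0, 0], "spin": 0},
  {"grip": 1, "slide": [0, 0, 0], "spin": 0},
  {"grip": 1, "slide": [0, 0, 0], "spin": 0},
  {"grip": 1, "slide": [0, 0, 0], "spin": 0},
  {"grip": 1, "slide": [0, 0, 0], "spin": 0},
])

```text
time_s: 40.75
ee_pos: [0.4346, -0.0808, 0.0911]
eef_rot: [-1.571, 0.0, 1.337]
force: [-0.7, -0.5, 1.4]
grip_width: 0.0118
```

```bash
python3 - <<'E'
from h import *
st();rel([.6307,.0108,.285],4)
E
```

```text
t 40.75 p [ 0.4346 -0.0808  0.0911] rpy [-90.01   0.    76.61] F [-0.7 -0.5  1.4] M [-0.05  0.15  0.01] w 0.0118 q [-0.27  0.2   1.94 -0.    1.   -1.6 ]
from [ 0.4346 -0.0808  0.0911] yaw 76.61 slide tool mm [ 134.5 -193.9 -169.6] -> rows>= 5 spin 72.61
```

>>> step_arm([
  {"grip": 1, "slide": [0, -0.02, 0], "spin": 0},
  {"grip": 1, "slide": [0, -0.035, 0], "spin": 0},
  {"grip": 1, "slide": [0, -0.035, 0], "spin": 6.6},
  {"grip": 1, "slide": [0, -0.035, 0], "spin": 6.6},
  {"grip": 1, "slide": [0, -0.035, 0], "spin": 6.6},
  {"grip": 1, "slide": [0, -0.034, 0], "spin": 6.6},
  {"grip": 1, "slide": [0, 0, 0], "spin": 6.6},
  {"grip": 1, "slide": [0, 0, 0], "spin": 6.6},
  {"grip": 1, "slide": [0, 0, 0], "spin": 6.6},
  {"grip": 1, "slide": [0, 0, 0], "spin": 6.6},
  {"grip": 1, "slide": [0, 0, 0], "spin": 6.6},
  {"grip": 1, "slide": [0, 0, 0], "spin": 6.6},
  {"grip": 1, "slide": [0, 0, 0], "spin": 6.6},
])

```text
time_s: 41.83
ee_pos: [0.4344, -0.0807, 0.2846]
eef_rot: [-1.571, 0.001, 0.064]
force: [-0.1, -1.0, -2.6]
grip_width: 0.0123
```

>>> step_arm([
  {"grip": 1, "slide": [0.016, 0, 0.006], "spin": 0},
  {"grip": 1, "slide": [0.033, 0, 0.0127], "spin": 0},
  {"grip": 1, "slide": [0.033, 0, 0.0127], "spin": 0},
  {"grip": 1, "slide": [0.033, 0, 0.0127], "spin": 0},
  {"grip": 1, "slide": [0.033, 0, 0.0127], "spin": 0},
  {"grip": 1, "slide": [0.033, 0, 0.0127], "spin": 0},
  {"grip": 1, "slide": [0.016, 0, 0.006], "spin": 0},
  {"grip": 1, "slide": [0.005, 0, 0.002], "spin": 0},
  {"grip": 1, "slide": [0, 0, 0], "spin": 0},
  {"grip": 1, "slide": [0, 0, 0], "spin": 0},
])

```text
time_s: 42.67
ee_pos: [0.63, 0.0104, 0.2846]
eef_rot: [-1.571, 0.001, 0.07]
force: [-0.9, -0.5, -2.3]
grip_width: 0.0115
```

```bash
python3 - <<'E'
from h import *
st();rel([.6307,.0108,.146],4)
c=cams.calibration("wrist");im=cams.camera("wrist");cv2.imwrite("pics/w19.png",im);np.savez("w19.npz",**c)
E
```

```text
t 42.67 p [0.63   0.0104 0.2846] rpy [-9.00e+01  5.00e-02  4.01e+00] F [-0.9 -0.5 -2.3] M [-0.05  0.06 -0.04] w 0.0115 q [-0.04  0.44  1.14 -0.    1.55 -0.11]
from [0.63   0.0104 0.2846] yaw 4.01 slide tool mm [  0.9 138.6   0.4] -> rows>= 4 spin 0.01
```

View pics/w19.png

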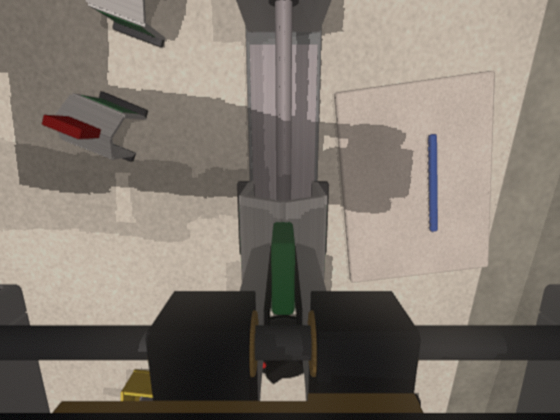

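>>> step_arm([
  {"grip": 1, "slide": [0.001, 0.015, 0], "spin": 0},
  {"grip": 1, "slide": [0, 0.025, 0], "spin": 0},
  {"grip": 1, "slide": [0, 0.025, 0], "spin": 0},
  {"grip": 1, "slide": [0, 0.025, 0], "spin": 0},
  {"grip": 1, "slide": [0, 0.02, 0], "spin": 0},
  {"grip": 1, "slide": [0, 0.012, 0], "spin": 0},
  {"grip": 1, "slide": [0, 0.008, 0], "spin": 0},
  {"grip": 1, "slide": [0, 0.004, 0], "spin": 0},
  {"grip": 1, "slide": [0, 0.002, 0], "spin": 0},
  {"grip": 1, "slide": [0, 0.0015, 0], "spin": 0},
  {"grip": 1, "slide": [0, 0.0015, 0], "spin": 0},
  {"grip": 1, "slide": [0, 0, 0], "spin": 0},
])

```text
time_s: 43.72
ee_pos: [0.6319, 0.0108, 0.1468]
eef_rot: [-1.571, -0.001, 0.07]
force: [-1.0, -0.6, -0.8]
grip_width: 0.0117
```

```bash
python3 - <<'E'
from h import *
st()
E
```

```text
t 43.72 p [0.6319 0.0108 0.1468] rpy [-9.001e+01 -7.000e-02  4.020e+00] F [-1.  -0.6 -0.8] M [-0.15  0.13 -0.05] w 0.0117 q [-0.04  0.53  1.34 -0.    1.27 -0.11]
```

>>> step_arm([
  {"grip": 1, "slide": [0, 0.0015, 0], "spin": 0},
  {"grip": 1, "slide": [0, 0, 0], "spin": 0},
  {"grip": 0.2, "slide": [0, 0, 0], "spin": 0},
  {"grip": 0.2, "slide": [0, 0, 0], "spin": 0},
  {"grip": 0.2, "slide": [0, 0, 0], "spin": 0},
  {"grip": 0.2, "slide": [0, 0, 0], "spin": 0},
  {"grip": 0.2, "slide": [0, -0.01, 0], "spin": 0},
  {"grip": 0.2, "slide": [0, -0.03, 0], "spin": 0},
  {"grip": 0.2, "slide": [0, -0.04, 0], "spin": 0},
  {"grip": 0.2, "slide": [0, -0.02, 0], "spin": 0},
  {"grip": 0.2, "slide": [0, 0, 0], "spin": 0},
])

```text
time_s: 44.63
ee_pos: [0.633, 0.0108, 0.2508]
eef_rot: [-1.572, -0.008, 0.07]
force: [0.6, -0.2, 0.2]
grip_width: 0.0375
```

```bash
python3 - <<'E'
from h import *
st()
c=cams.calibration("wrist");im=cams.camera("wrist");cv2.imwrite("pics/w20.png",im);np.savez("w20.npz",**c)
p,y,u=tab(im,c,"red",(.40,.07));tab(im,c,"green",z=.177)
rel([*p[:2],.21],y+90)
E
```

```text
t 44.63 p [0.633  0.0108 0.2508] rpy [-90.05  -0.49   4.02] F [ 0.6 -0.2  0.2] M [-0.04  0.03 -0.07] w 0.0375 q [-0.04  0.46  1.2   0.    1.47 -0.11]
red px [ 42.3 126.4] centre [0.409  0.0719 0.122 ] size [19.  58.3] tab yaw -18.2 jaw yaw 71.8 -108.2
green px [286.5 211. ] centre [0.636 0.019 0.177] size [ 9.6 26.1] tab yaw -85.5 jaw yaw 4.5 -175.5
from [0.6323 0.0108 0.2475] yaw 4.02 slide tool mm [-218.7   36.4   76.6] -> rows>= 6 spin -67.82
```

View pics/w20.png

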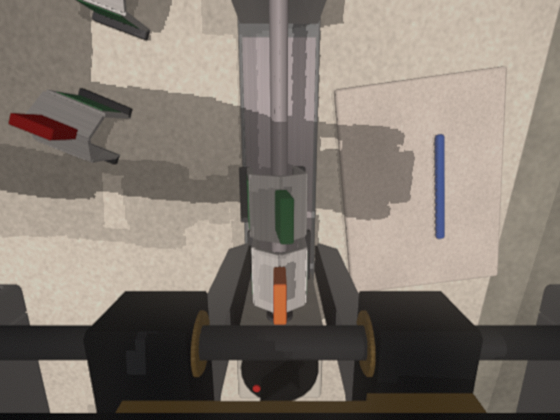

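Wrist view: green is on the bar but seems tilted (tab at col 286, roof shifted to the right). I'll wait a moment and look again.

>>> step_arm([
  {"grip": 0.2, "slide": [0, 0, 0], "spin": 0},
  {"grip": 0.2, "slide": [0, 0, 0], "spin": 0},
  {"grip": 0.2, "slide": [0, 0, 0], "spin": 0},
  {"grip": 0.2, "slide": [0, 0, 0], "spin": 0},
])

```text
time_s: 45.02
ee_pos: [0.6314, 0.0108, 0.2434]
eef_rot: [-1.571, 0.002, 0.07]
force: [0.8, -0.2, 0.4]
grip_width: 0.0375
```

```bash
python3 - <<'E'
from h import *
c=cams.calibration("wrist");im=cams.camera("wrist");tab(im,c,"green",z=.177)
s=cams.camera("scene");
a=cv2.resize(im[130:340,200:360],None,fx=2.5,fy=2.5);b=cv2.resize(s[170:270,210:330],None,fx=3.3,fy=5.25)
cv2.imwrite("pics/w21.png",np.hstack([a,cv2.resize(s[150:275,220:320],(400,525),interpolation=cv2.INTER_CUBIC)]))
E
```

```text
green px [287.3 214.2] centre [0.6343 0.0194 0.177 ] size [ 9.4 25.4] tab yaw -85.5 jaw yaw 4.5 -175.5
```

View pics/w21.png

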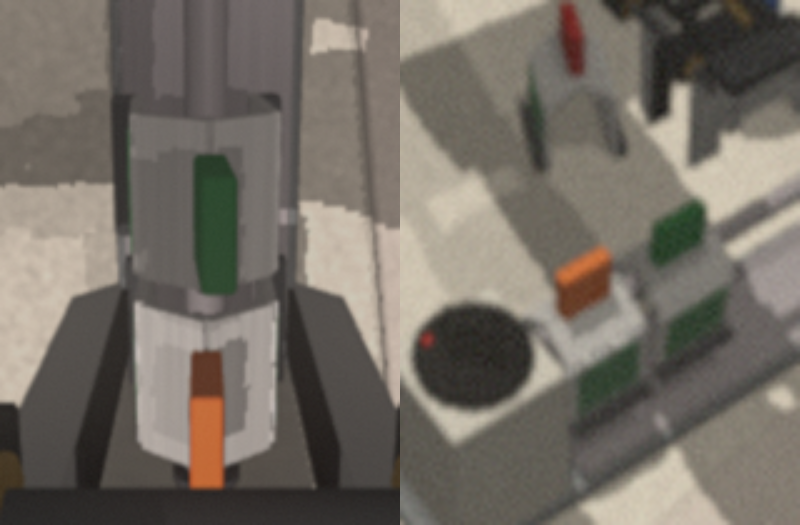

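Green rests astride, tilted about 0.08 rad, which is well inside the 0.3 limit. Going for the red one next.

>>> step_arm([
  {"grip": 0, "slide": [-0.0324, 0, 0.0109], "spin": 0},
  {"grip": -0.2, "slide": [-0.0324, 0, 0.0109], "spin": 0},
  {"grip": -0.2, "slide": [-0.0324, 0, 0.0109], "spin": 0},
  {"grip": -0.2, "slide": [-0.0324, 0, 0.0109], "spin": 0},
  {"grip": -0.2, "slide": [-0.0324, 0, 0.0109], "spin": 0},
  {"grip": -0.2, "slide": [-0.0324, 0, 0.0109], "spin": 0},
  {"grip": -0.2, "slide": [-0.0324, 0, 0.0109], "spin": 0},
  {"grip": -0.2, "slide": [0, 0.008, 0], "spin": -6.75},
  {"grip": -0.2, "slide": [0, 0.008, 0], "spin": -6.75},
  {"grip": -0.2, "slide": [0, 0.008, 0], "spin": -6.75},
  {"grip": -0.2, "slide": [0, 0.008, 0], "spin": -6.75},
  {"grip": -0.2, "slide": [0, 0, 0], "spin": -6.75},
  {"grip": -0.2, "slide": [0, 0, 0], "spin": -6.75},
  {"grip": -0.2, "slide": [0, 0, 0], "spin": -6.75},
  {"grip": -0.2, "slide": [0, 0, 0], "spin": -6.75},
  {"grip": -0.2, "slide": [0, 0, 0], "spin": -6.75},
  {"grip": -0.2, "slide": [0, 0, 0], "spin": -6.75},
  {"grip": -0.2, "slide": [0, 0, 0], "spin": 0},
  {"grip": -0.2, "slide": [0, 0, 0], "spin": 0},
])

```text
time_s: 46.7
ee_pos: [0.4, 0.071, 0.2124]
eef_rot: [-1.571, 0.0, 1.244]
force: [-0.4, 0.3, 0.3]
grip_width: 0.0565
```

```bash
python3 - <<'E'
from h import *
st()
c=cams.calibration("wrist");im=cams.camera("wrist");cv2.imwrite("pics/w22.png",im);np.savez("w22.npz",**c)
p,y,u=tab(im,c,"red",(.40,.07));rel([*p[:2],.09],y+90)
s=cams.calibration("scene");ss=cams.camera("scene")
for b in blobs(ss)["red"]: print(b[0],tri([ray(s,*b[0]),ray(c,*u)]))
E
```

```text
t 46.7 p [0.4    0.071  0.2124] rpy [-90.    0.   71.3] F [-0.4  0.3  0.3] M [-0.04  0.02  0.01] w 0.0565 q [ 0.09 -0.03  1.88  0.    1.29 -1.16]
red px [281.4 210.7] centre [0.3945 0.072  0.122 ] size [10.2 43.8] tab yaw -18.5 jaw yaw 71.5 -108.5
from [0.4    0.071  0.2124] yaw 71.27 slide tool mm [ -0.8 122.4   5.6] -> rows>= 3 spin -0.28
[262.6, 158.3] (array([0.39839539, 0.07100279, 0.10505452]), [np.float64(8.401509747410855e-06), np.float64(8.401509747530822e-06)])
```

View pics/w22.png

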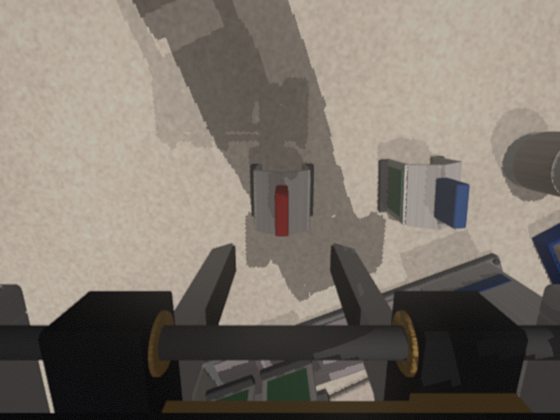

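>>> step_arm([
  {"grip": -0.2, "slide": [-0.0006, 0.02, 0.0035], "spin": 0},
  {"grip": -0.2, "slide": [0, 0.03, 0], "spin": 0},
  {"grip": -0.2, "slide": [0, 0.03, 0], "spin": 0},
  {"grip": -0.2, "slide": [0, 0.027, 0], "spin": 0},
  {"grip": -0.2, "slide": [0, 0.015, 0], "spin": 0},
  {"grip": -0.2, "slide": [0, 0, 0], "spin": 0},
  {"grip": 1, "slide": [0, 0, 0], "spin": 0},
  {"grip": 1, "slide": [0, 0, 0], "spin": 0},
  {"grip": 1, "slide": [0, 0, 0], "spin": 0},
  {"grip": 1, "slide": [0, 0, 0], "spin": 0},
  {"grip": 1, "slide": [0, 0, 0], "spin": 0},
  {"grip": 1, "slide": [0, 0, 0], "spin": 0},
  {"grip": 1, "slide": [0, 0, 0], "spin": 0},
  {"grip": 1, "slide": [0, 0, 0], "spin": 0},
  {"grip": 1, "slide": [0, 0, 0], "spin": 0},
])

```text
time_s: 48.05
ee_pos: [0.3965, 0.0715, 0.0905]
eef_rot: [-1.571, 0.0, 1.248]
force: [-0.9, 0.2, 1.7]
grip_width: 0.0116
```

```bash
python3 - <<'E'
from h import *
st()
E
```

```text
t 48.05 p [0.3965 0.0715 0.0905] rpy [-90.     0.    71.51] F [-0.9  0.2  1.7] M [-0.1   0.13  0.02] w 0.0116 q [ 0.09  0.12  2.04 -0.    0.99 -1.16]
```

>>> step_arm([
  {"grip": 1, "slide": [0, -0.02, 0], "spin": 0},
  {"grip": 1, "slide": [0, -0.035, 0], "spin": 0},
  {"grip": 1, "slide": [0, -0.035, 0], "spin": 6.75},
  {"grip": 1, "slide": [0, -0.035, 0], "spin": 6.75},
  {"grip": 1, "slide": [0, -0.035, 0], "spin": 6.75},
  {"grip": 1, "slide": [0, -0.034, 0], "spin": 6.75},
  {"grip": 1, "slide": [0, 0, 0], "spin": 6.75},
  {"grip": 1, "slide": [0, 0, 0], "spin": 6.75},
  {"grip": 1, "slide": [0, 0, 0], "spin": 6.75},
  {"grip": 1, "slide": [0, 0, 0], "spin": 6.75},
  {"grip": 1, "slide": [0, 0, 0], "spin": 6.75},
  {"grip": 1, "slide": [0, 0, 0], "spin": 6.75},
])

```text
time_s: 49.05
ee_pos: [0.3963, 0.0715, 0.2842]
eef_rot: [-1.571, 0.001, 0.064]
force: [-0.1, 0.2, -1.3]
grip_width: 0.0115
```

>>> step_arm([
  {"grip": 1, "slide": [0.0165, 0, 0], "spin": 0},
  {"grip": 1, "slide": [0.033, 0, 0], "spin": 0},
  {"grip": 1, "slide": [0.033, 0, 0], "spin": 0},
  {"grip": 1, "slide": [0.033, 0, 0], "spin": 0},
  {"grip": 1, "slide": [0.033, 0, 0], "spin": 0},
  {"grip": 1, "slide": [0.033, 0, 0], "spin": 0},
  {"grip": 1, "slide": [0.033, 0, 0], "spin": 0},
  {"grip": 1, "slide": [0.015, 0, -0.001], "spin": 0},
  {"grip": 1, "slide": [0, 0, 0], "spin": 0},
  {"grip": 1, "slide": [0, 0, 0], "spin": 0},
])

```text
time_s: 49.88
ee_pos: [0.6255, 0.0866, 0.283]
eef_rot: [-1.571, 0.002, 0.07]
force: [-1.1, -0.2, -2.5]
grip_width: 0.0119
```

```bash
python3 - <<'E'
from h import *
st();rel([.6255,.0866,.147],4)
c=cams.calibration("wrist");im=cams.camera("wrist");cv2.imwrite("pics/w23.png",im)
E
```

```text
t 49.88 p [0.6255 0.0866 0.283 ] rpy [-90.     0.13   4.01] F [-1.1 -0.2 -2.5] M [-0.03  0.04  0.03] w 0.0119 q [0.08 0.45 1.14 0.   1.55 0.01]
from [0.6255 0.0866 0.283 ] yaw 4.01 slide tool mm [  0.3 136.    0. ] -> rows>= 4 spin 0.01
```

View pics/w23.png

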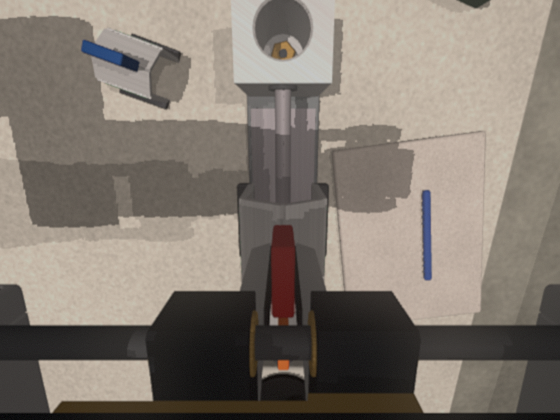

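>>> step_arm([
  {"grip": 1, "slide": [-0.0005, 0.015, 0], "spin": 0},
  {"grip": 1, "slide": [0, 0.025, 0], "spin": 0},
  {"grip": 1, "slide": [0, 0.025, 0], "spin": 0},
  {"grip": 1, "slide": [0, 0.025, 0], "spin": 0},
  {"grip": 1, "slide": [0, 0.02, 0], "spin": 0},
  {"grip": 1, "slide": [0, 0.012, 0], "spin": 0},
  {"grip": 1, "slide": [0, 0.007, 0], "spin": 0},
  {"grip": 1, "slide": [0, 0.004, 0], "spin": 0},
  {"grip": 1, "slide": [0, 0.002, 0], "spin": 0},
  {"grip": 1, "slide": [0, 0, 0], "spin": 0},
  {"grip": 1, "slide": [0, 0, 0], "spin": 0},
])

```text
time_s: 50.85
ee_pos: [0.6253, 0.0866, 0.1505]
eef_rot: [-1.571, -0.001, 0.07]
force: [-0.7, -0.2, -1.6]
grip_width: 0.0122
```

```bash
python3 - <<'E'
from h import *
st()
E
```

```text
t 50.85 p [0.6253 0.0866 0.1505] rpy [-9.00e+01 -8.00e-02  4.02e+00] F [-0.7 -0.2 -1.6] M [-0.05  0.07  0.01] w 0.0122 q [ 0.08  0.53  1.34 -0.    1.28  0.01]
```

>>> step_arm([
  {"grip": 1, "slide": [0, 0.0015, 0], "spin": 0},
  {"grip": 1, "slide": [0, 0.0015, 0], "spin": 0},
  {"grip": 1, "slide": [0, 0.0015, 0], "spin": 0},
  {"grip": 1, "slide": [0, 0, 0], "spin": 0},
  {"grip": 1, "slide": [0, 0, 0], "spin": 0},
])

```text
time_s: 51.27
ee_pos: [0.6252, 0.0866, 0.1453]
eef_rot: [-1.571, -0.001, 0.07]
force: [0.3, 0.0, 1.5]
grip_width: 0.012
```

```bash
python3 - <<'E'
from h import *
st()
E
```

```text
t 51.27 p [0.6252 0.0866 0.1453] rpy [-9.00e+01 -4.00e-02  4.02e+00] F [0.3 0.  1.5] M [-0.07  0.07  0.01] w 0.012 q [ 0.08  0.53  1.34 -0.    1.27  0.01]
```

Resting on the bar. Release, rise and look.

>>> step_arm([
  {"grip": 0.2, "slide": [0, 0, 0], "spin": 0},
  {"grip": 0.2, "slide": [0, 0, 0], "spin": 0},
  {"grip": 0.2, "slide": [0, 0, 0], "spin": 0},
  {"grip": 0.2, "slide": [0, 0, 0], "spin": 0},
  {"grip": 0.2, "slide": [0, -0.01, 0], "spin": 0},
  {"grip": 0.2, "slide": [0, -0.03, 0], "spin": 0},
  {"grip": 0.2, "slide": [0, -0.04, 0], "spin": 0},
  {"grip": 0.2, "slide": [0, -0.02, 0], "spin": 0},
  {"grip": 0.2, "slide": [0, 0, 0], "spin": 0},
  {"grip": 0.2, "slide": [0, 0, 0], "spin": 0},
])

```text
time_s: 52.1
ee_pos: [0.6253, 0.0866, 0.2464]
eef_rot: [-1.571, -0.002, 0.07]
force: [0.2, -0.2, -0.9]
grip_width: 0.0379
```

```bash
python3 - <<'E'
from h import *
st()
c=cams.calibration("wrist");im=cams.camera("wrist");cv2.imwrite("pics/w24.png",im)
tab(im,c,"blue",(.44,.22));tab(im,c,"red",(.6255,.0866),z=.177)
t=cams.camera("top");cv2.imwrite("pics/t24.png",cv2.resize(t[140:280,120:440],None,fx=2.5,fy=2.5,interpolation=cv2.INTER_CUBIC))
E
```

```text
t 52.1 p [0.6253 0.0866 0.2464] rpy [-90.    -0.14   4.02] F [ 0.2 -0.2 -0.9] M [-0.07  0.09 -0.04] w 0.0379 q [ 0.08  0.46  1.21 -0.    1.47  0.01]
blue px [86.3 45.8] centre [0.4491 0.2177 0.122 ] size [10.9 57. ] tab yaw -15.3 jaw yaw 74.7 -105.3
red px [282.  220.7] centre [0.6249 0.0896 0.177 ] size [44.4  9.4] tab yaw -86.2 jaw yaw 3.8 -176.2
```

View pics/w24.png

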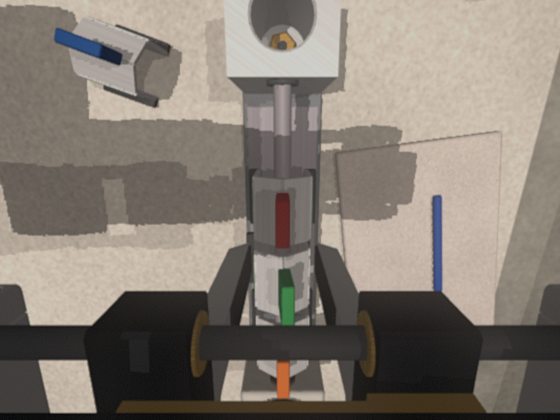

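>>> step_arm([
  {"grip": 0, "slide": [-0.029, 0, 0.0244], "spin": 0},
  {"grip": -0.2, "slide": [-0.029, 0, 0.0244], "spin": 0},
  {"grip": -0.2, "slide": [-0.029, 0, 0.0244], "spin": 0},
  {"grip": -0.2, "slide": [-0.029, 0, 0.0244], "spin": 0},
  {"grip": -0.2, "slide": [-0.029, 0, 0.0244], "spin": 0},
  {"grip": -0.2, "slide": [-0.029, 0, 0.0244], "spin": 0},
  {"grip": -0.2, "slide": [0, 0.009, 0], "spin": -7},
  {"grip": -0.2, "slide": [0, 0.009, 0], "spin": -7},
  {"grip": -0.2, "slide": [0, 0.009, 0], "spin": -7},
  {"grip": -0.2, "slide": [0, 0.009, 0], "spin": -7},
  {"grip": -0.2, "slide": [0, 0, 0], "spin": -7},
  {"grip": -0.2, "slide": [0, 0, 0], "spin": -7},
  {"grip": -0.2, "slide": [0, 0, 0], "spin": -7},
  {"grip": -0.2, "slide": [0, 0, 0], "spin": -7},
  {"grip": -0.2, "slide": [0, 0, 0], "spin": -7},
  {"grip": -0.2, "slide": [0, 0, 0], "spin": -7},
  {"grip": -0.2, "slide": [0, 0, 0], "spin": 0},
  {"grip": -0.2, "slide": [0, 0, 0], "spin": 0},
])

```text
time_s: 53.7
ee_pos: [0.4408, 0.2203, 0.2081]
eef_rot: [-1.569, 0.001, 1.288]
force: [-0.1, 0.7, -0.1]
grip_width: 0.0561
```

```bash
python3 - <<'E'
from h import *
st()
c=cams.calibration("wrist");im=cams.camera("wrist");cv2.imwrite("pics/w25.png",im);np.savez("w25.npz",**c)
p,y,u=tab(im,c,"blue",(.44,.22));rel([*p[:2],.09],y+90)
s=cams.calibration("scene");t=cams.calibration("top");print(tri([ray(c,*u),ray(t,207,251.1)]))
E
```

```text
t 53.7 p [0.4408 0.2203 0.2081] rpy [-8.992e+01  6.000e-02  7.379e+01] F [-0.1  0.7 -0.1] M [ 0.04  0.01 -0.  ] w 0.0561 q [ 0.39  0.17  1.67  0.    1.3  -0.9 ]
blue px [459.5 238.7] centre [0.502  0.3625 0.122 ] size [78.9 11.1] tab yaw -69.3 jaw yaw 20.7 -159.3
from [0.4409 0.2203 0.2083] yaw 73.76 slide tool mm [153.7 118.1 -19. ] -> rows>= 4 spin 53.09
(array([0.4128366 , 0.2193147 , 0.34179594]), [np.float64(0.0473455704589908), np.float64(0.04734557045899079)])
```

View pics/w25.png

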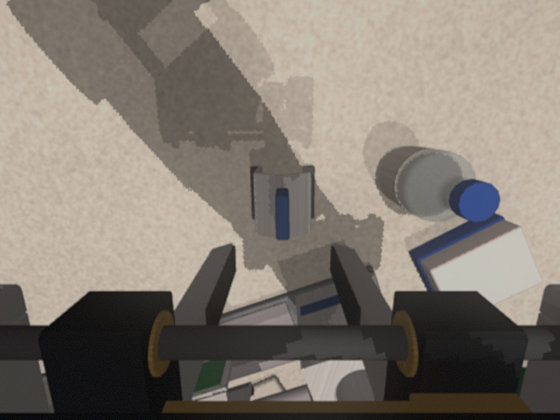

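```bash
python3 - <<'E'
from h import *
import h
c=dict(np.load("w25.npz"));im=cv2.imread("pics/w25.png")
H=cv2.cvtColor(im,cv2.COLOR_BGR2HSV);m=((H[...,0]>100)&(H[...,0]<135)&(H[...,1]>80)).astype(np.uint8)*255
m[:170]=0;m[255:]=0;m[:,:262]=0;m[:,305:]=0
h.masks=lambda i:{"blue":m}
p,y,u=tab(im,c,"blue",(.44,.22));rel([*p[:2],.0905],y+90)
t=cams.calibration("top");print(tri([ray(c,*u),ray(t,207,251.1)]))
E
```

```text
blue px [282. 217.] centre [0.4397 0.2205 0.122 ] size [ 9.9 37.6] tab yaw -13.8 jaw yaw 76.2 -103.8
from [0.4409 0.2203 0.2083] yaw 73.76 slide tool mm [-1.000e-01  1.178e+02  1.100e+00] -> rows>= 3 spin -2.44
(array([0.44207378, 0.21967762, 0.11144316]), [np.float64(0.00018071163989581034), np.float64(0.00018071163989588624)])
```

>>> step_arm([
  {"grip": -0.2, "slide": [0, 0.02, 0], "spin": -1.5},
  {"grip": -0.2, "slide": [0, 0.03, 0], "spin": 0},
  {"grip": -0.2, "slide": [0, 0.03, 0], "spin": 0},
  {"grip": -0.2, "slide": [0, 0.025, 0], "spin": 0},
  {"grip": -0.2, "slide": [0, 0.0125, 0], "spin": 0},
  {"grip": -0.2, "slide": [0, 0, 0], "spin": 0},
  {"grip": 1, "slide": [0, 0, 0], "spin": 0},
  {"grip": 1, "slide": [0, 0, 0], "spin": 0},
  {"grip": 1, "slide": [0, 0, 0], "spin": 0},
  {"grip": 1, "slide": [0, 0, 0], "spin": 0},
  {"grip": 1, "slide": [0, 0, 0], "spin": 0},
  {"grip": 1, "slide": [0, 0, 0], "spin": 0},
  {"grip": 1, "slide": [0, 0, 0], "spin": 0},
  {"grip": 1, "slide": [0, 0, 0], "spin": 0},
  {"grip": 1, "slide": [0, 0, 0], "spin": 0},
])

```text
time_s: 55.0
ee_pos: [0.4411, 0.2204, 0.0914]
eef_rot: [-1.571, 0.0, 1.318]
force: [-0.8, -0.6, -0.0]
grip_width: 0.0115
```

```bash
python3 - <<'E'
from h import *
st()
E
```

```text
t 55.0 p [0.4411 0.2204 0.0914] rpy [-8.999e+01  1.000e-02  7.552e+01] F [-0.8 -0.6 -0. ] M [-0.07  0.12 -0.01] w 0.0115 q [ 0.39  0.31  1.8  -0.    1.04 -0.93]
```

>>> step_arm([
  {"grip": 1, "slide": [0, -0.02, 0], "spin": 0},
  {"grip": 1, "slide": [0, -0.035, 0], "spin": 0},
  {"grip": 1, "slide": [0, -0.035, 0], "spin": 7.15},
  {"grip": 1, "slide": [0, -0.035, 0], "spin": 7.15},
  {"grip": 1, "slide": [0, -0.035, 0], "spin": 7.15},
  {"grip": 1, "slide": [0, -0.034, 0], "spin": 7.15},
  {"grip": 1, "slide": [0, 0, 0], "spin": 7.15},
  {"grip": 1, "slide": [0, 0, 0], "spin": 7.15},
  {"grip": 1, "slide": [0, 0, 0], "spin": 7.15},
  {"grip": 1, "slide": [0, 0, 0], "spin": 7.15},
  {"grip": 1, "slide": [0, 0, 0], "spin": 7.15},
  {"grip": 1, "slide": [0, 0, 0], "spin": 7.15},
])

```text
time_s: 56.0
ee_pos: [0.441, 0.2204, 0.2852]
eef_rot: [-1.571, 0.001, 0.064]
force: [-0.1, -0.1, -2.3]
grip_width: 0.0119
```

>>> step_arm([
  {"grip": 1, "slide": [0.0147, 0, -0.0054], "spin": 0},
  {"grip": 1, "slide": [0.032, 0, -0.0134], "spin": 0},
  {"grip": 1, "slide": [0.032, 0, -0.0134], "spin": 0},
  {"grip": 1, "slide": [0.032, 0, -0.0134], "spin": 0},
  {"grip": 1, "slide": [0.032, 0, -0.0134], "spin": 0},
  {"grip": 1, "slide": [0.032, 0, -0.0134], "spin": 0},
  {"grip": 1, "slide": [0, 0, 0], "spin": 0},
  {"grip": 1, "slide": [0, 0, 0], "spin": 0},
  {"grip": 1, "slide": [0, 0, 0], "spin": 0},
])

```text
time_s: 56.75
ee_pos: [0.6201, 0.1606, 0.285]
eef_rot: [-1.571, 0.001, 0.07]
force: [0.8, 0.1, -2.1]
grip_width: 0.0121
```

```bash
python3 - <<'E'
from h import *
st();rel([.6204,.1604,.148],4)
c=cams.calibration("wrist");im=cams.camera("wrist");cv2.imwrite("pics/w26.png",im)
E
```

```text
t 56.75 p [0.6201 0.1606 0.285 ] rpy [-9.00e+01  5.00e-02  4.01e+00] F [ 0.8  0.1 -2.1] M [-0.02  0.07  0.02] w 0.0121 q [0.2  0.47 1.11 0.   1.57 0.13]
from [0.6201 0.1606 0.285 ] yaw 4.01 slide tool mm [  0.4 137.   -0.2] -> rows>= 4 spin 0.01
```

View pics/w26.png

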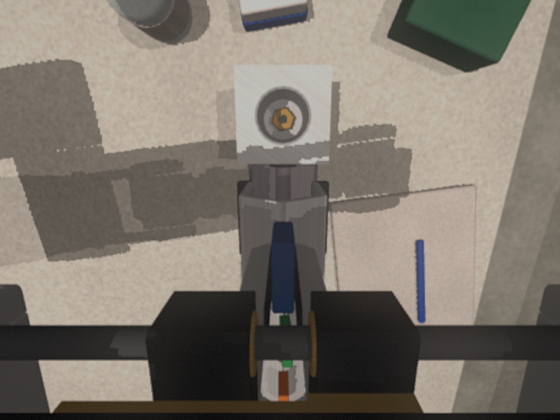

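>>> step_arm([
  {"grip": 1, "slide": [0, 0.015, 0], "spin": 0},
  {"grip": 1, "slide": [0, 0.025, 0], "spin": 0},
  {"grip": 1, "slide": [0, 0.025, 0], "spin": 0},
  {"grip": 1, "slide": [0, 0.025, 0], "spin": 0},
  {"grip": 1, "slide": [0, 0.02, 0], "spin": 0},
  {"grip": 1, "slide": [0, 0.012, 0], "spin": 0},
  {"grip": 1, "slide": [0, 0.008, 0], "spin": 0},
  {"grip": 1, "slide": [0, 0.004, 0], "spin": 0},
  {"grip": 1, "slide": [0, 0.002, 0], "spin": 0},
  {"grip": 1, "slide": [0, 0, 0], "spin": 0},
  {"grip": 1, "slide": [0, 0, 0], "spin": 0},
])

```text
time_s: 57.72
ee_pos: [0.6209, 0.1606, 0.1505]
eef_rot: [-1.571, -0.001, 0.07]
force: [0.0, -0.1, -2.1]
grip_width: 0.0113
```

```bash
python3 - <<'E'
from h import *
st()
E
```

```text
t 57.72 p [0.6209 0.1606 0.1505] rpy [-8.999e+01 -8.000e-02  4.020e+00] F [ 0.  -0.1 -2.1] M [-0.01  0.    0.03] w 0.0113 q [0.2  0.55 1.3  0.   1.29 0.13]
```

>>> step_arm([
  {"grip": 1, "slide": [-0.0005, 0.0015, 0], "spin": 0},
  {"grip": 1, "slide": [0, 0.0015, 0], "spin": 0},
  {"grip": 1, "slide": [0, 0.001, 0], "spin": 0},
  {"grip": 1, "slide": [0, 0, 0], "spin": 0},
  {"grip": 1, "slide": [0, 0, 0], "spin": 0},
])

```text
time_s: 58.13
ee_pos: [0.6201, 0.1605, 0.1463]
eef_rot: [-1.571, -0.001, 0.07]
force: [-3.1, -0.7, 5.9]
grip_width: 0.0114
```

```bash
python3 - <<'E'
from h import *
st()
E
```

```text
t 58.13 p [0.6201 0.1605 0.1463] rpy [-8.999e+01 -4.000e-02  4.020e+00] F [-3.1 -0.7  5.9] M [-0.18  0.85 -0.01] w 0.0114 q [ 0.2   0.55  1.31 -0.    1.28  0.13]
```

>>> step_arm([
  {"grip": 1, "slide": [-0.0005, -0.0008, 0], "spin": 0},
  {"grip": 1, "slide": [0, 0, 0], "spin": 0},
  {"grip": 0.2, "slide": [0, 0, 0], "spin": 0},
  {"grip": 0.2, "slide": [0, 0, 0], "spin": 0},
  {"grip": 0.2, "slide": [0, 0, 0], "spin": 0},
  {"grip": 0.2, "slide": [0, 0, 0], "spin": 0},
  {"grip": 0.2, "slide": [0, -0.01, 0], "spin": 0},
  {"grip": 0.2, "slide": [0, -0.03, 0], "spin": 0},
  {"grip": 0.2, "slide": [0, -0.04, 0], "spin": 0},
  {"grip": 0.2, "slide": [0, -0.04, 0], "spin": 0},
  {"grip": 0.2, "slide": [0, -0.03, 0], "spin": 0},
  {"grip": 0.2, "slide": [0, 0, 0], "spin": 0},
  {"grip": 0.2, "slide": [0, 0, 0], "spin": 0},
])

```text
time_s: 59.22
ee_pos: [0.6198, 0.1604, 0.2985]
eef_rot: [-1.57, -0.004, 0.07]
force: [-0.4, 0.1, -0.4]
grip_width: 0.0372
```

```bash
python3 - <<'E'
from h import *
st()
c=cams.calibration("wrist");im=cams.camera("wrist");cv2.imwrite("pics/w27.png",im)
E
```

```text
t 59.22 p [0.6198 0.1604 0.2985] rpy [-89.98  -0.21   4.02] F [-0.4  0.1 -0.4] M [-0.11  0.04  0.05] w 0.0372 q [ 0.2   0.46  1.09 -0.    1.59  0.13]
```

View pics/w27.png

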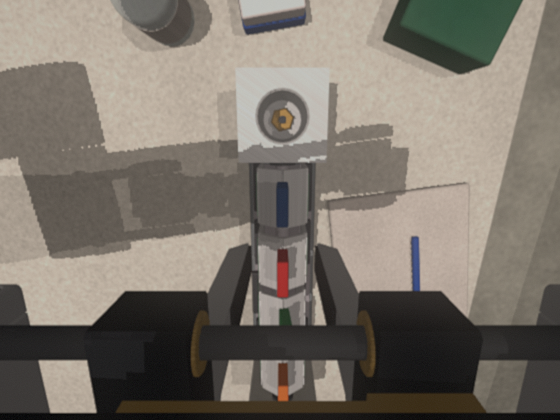

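All four hang on the bar. I'll back off and check everything.

>>> step_arm([
  {"grip": 0.2, "slide": [-0.03, -0.01, 0], "spin": 0},
  {"grip": 0.2, "slide": [-0.036, -0.01, 0], "spin": 0},
  {"grip": 0.2, "slide": [-0.036, -0.01, 0], "spin": 0},
  {"grip": 0.2, "slide": [-0.036, 0, 0], "spin": 0},
  {"grip": 0.2, "slide": [-0.036, 0, 0], "spin": 0},
  {"grip": 0.2, "slide": [-0.036, 0, 0], "spin": 0},
  {"grip": 0.2, "slide": [-0.03, 0, 0], "spin": 0},
  {"grip": 0.2, "slide": [0, 0, 0], "spin": 0},
  {"grip": 0.2, "slide": [0, 0, 0], "spin": 0},
])

```text
time_s: 60.02
ee_pos: [0.3792, 0.1435, 0.3259]
eef_rot: [-1.571, 0.0, 0.071]
force: [0.2, -1.0, -0.2]
grip_width: 0.0373
```

```bash
python3 - <<'E'
from h import *
st()
s=cams.camera("scene");t=cams.camera("top");cs=cams.calibration("scene");ct=cams.calibration("top")
cv2.imwrite("pics/s28.png",cv2.resize(s[110:300,90:390],None,fx=2.6,fy=2.6,interpolation=cv2.INTER_CUBIC))
cv2.imwrite("pics/t28.png",cv2.resize(t[140:280,120:440],None,fx=2.5,fy=2.5,interpolation=cv2.INTER_CUBIC))
for k in ("green","orange","red","blue","yellow"):
    for n,i,c in (("top",t,ct),("scene",s,cs)):
        for b in blobs(i)[k]: print(n,k,b[0],b[1],np.round(onz(c,*b[0],.177 if k!="yellow" else .05),3))
E
```

```text
t 60.02 p [0.3792 0.1435 0.3259] rpy [-9.00e+01  1.00e-02  4.05e+00] F [ 0.2 -1.  -0.2] M [-0.06  0.08  0.01] w 0.0373 q [ 0.27 -0.1   1.69 -0.    1.56  0.2 ]
top green [278.7, 184.2] 39 [0.635 0.011 0.177]
scene green [289.7, 202.2] 48 [0.64  0.009 0.177]
top orange [306.1, 184.2] 30 [ 0.636 -0.067  0.177]
scene orange [265.5, 215.5] 77 [ 0.646 -0.07   0.177]
top red [253.3, 187.3] 54 [0.624 0.083 0.177]
scene red [310.0, 191.5] 116 [0.637 0.077 0.177]
top blue [276.8, 131.9] 63 [0.789 0.02  0.177]
top blue [227.4, 188.3] 32 [0.62  0.157 0.177]
top blue [154.9, 243.2] 66 [0.459 0.355 0.177]
top blue [413.5, 255.6] 103 [ 0.441 -0.368  0.177]
scene blue [461.6, 11.6] 1096 [0.181 1.093 0.177]
scene blue [184.5, 19.2] 200 [-0.321  0.168  0.177]
scene blue [353.1, 123.2] 30 [0.476 0.346 0.177]
scene blue [331.6, 176.6] 20 [0.623 0.159 0.177]
scene blue [127.6, 209.6] 74 [ 0.438 -0.366  0.177]
scene blue [332.3, 287.5] 74 [ 0.914 -0.051  0.177]
top yellow [397.4, 259.1] 268 [ 0.432 -0.358  0.05 ]
scene yellow [137.5, 245.3] 549 [ 0.461 -0.373  0.05 ]
```

View pics/s28.png

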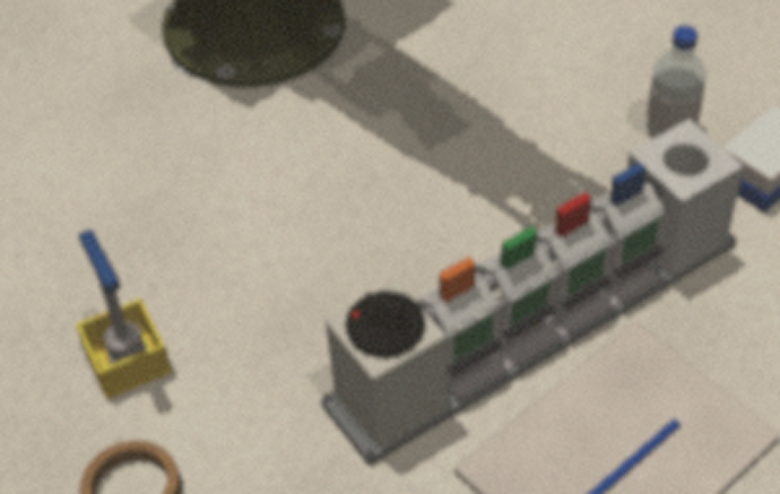

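View pics/t28.png

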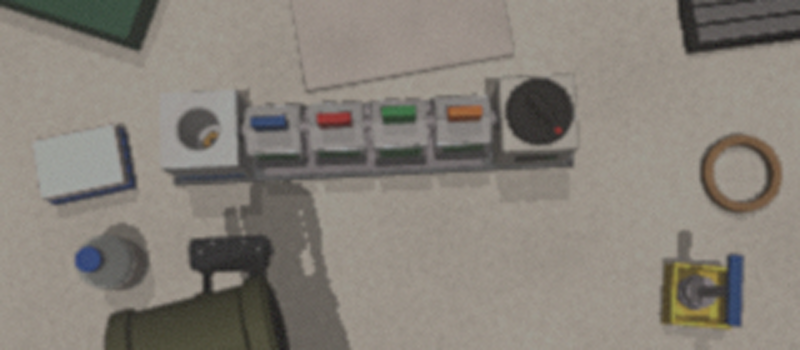

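Everything looks right: the tabs line up along the bar, the extension is in the stand and the bystanders are untouched. One more check of the nut angle from the last two overhead pictures.

```bash
python3 - <<'E'
import cv2,numpy as np
a=cv2.imread("pics/w26.png")[92:146,256:312];b=cv2.imread("pics/w27.png")[92:146,256:312]
cv2.imwrite("pics/nut.png",np.hstack([cv2.resize(x,(392,378),interpolation=cv2.INTER_CUBIC) for x in (a,b)]))
E
```

```text
(no output)
```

View pics/nut.png

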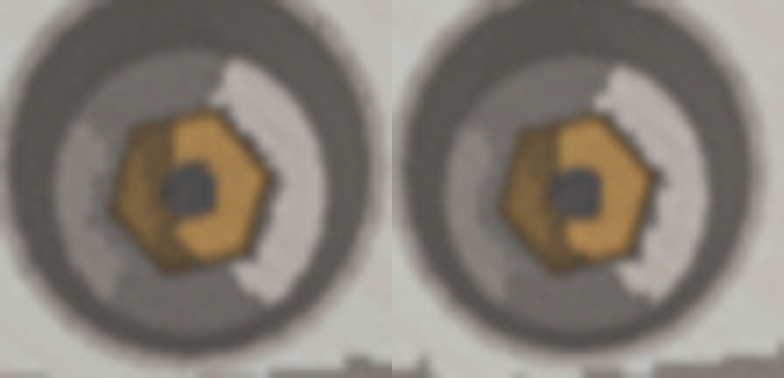

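Nut reads about 2.92 rad in both pictures (±0.05). The torque rise and the final hex position during tightening also point to the stop. Handing in.

```bash
python3 - <<'E'
from h import *
from station import hand_in
st()
s=cams.camera("scene")
for k in ("green","orange","red"): print(k,[b[0] for b in blobs(s)[k]])
print(hand_in())
E
```

```text
t 60.12 p [0.3804 0.1436 0.3255] rpy [-9.002e+01  7.000e-02  4.010e+00] F [-0.4 -0.   0.2] M [-0.02  0.09  0.05] w 0.0376 q [ 0.27 -0.1   1.68 -0.    1.56  0.2 ]
green [[290.0, 202.4]]
orange [[265.6, 215.9]]
red [[310.1, 191.4]]
the job is handed in; nothing more can be done
None
```

The dip coater is ready and the job is handed in at about 60 s; `hand_in()` gave no verdict.

- **Knob:** I turned it clockwise about 125–130° until the notch wall blocked it, with the resisting moment rising to about 1 N·m. The drag vanishing did not show clearly in the noisy moment readings, but triangulation put the red pin about 7 mm lower than at the start.
- **Nut:** I turned it clockwise with the extension. The moment was about 0.3 N·m while turning and rose to 0.78 N·m at the stop. Three pictures put the nut at about 2.92 rad (±0.05), a little short of the nominal 3.0 rad stop but above the 2.85 rad limit. The final jaw angle fits 3.0 rad.
- **Extension:** It is back upright in its stand, roughly at the centre in the last pictures.
- **Carriers:** All four were on the bench and now hang astride the bar. From the head end they are orange, green, red and blue, at about -111, -37, +39 and +113 mm from mid-bar. Red was knocked about 4 cm during the run, so I measured it again before picking it up. Green hangs with a tilt of about 0.08 rad (limit 0.3); the other three show no visible tilt.
- **Bystanders and arm:** The bottle, tape roll and tip box show no movement in the last pictures, and the arm was clear of everything at hand-in.

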